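Lay the extruder barrel in its press and close the keeper

TASK

The clay extruder's clean barrel is standing on its flange on the bench. Lay it on its side in the two V saddles of the bench press, lowering it in without dropping it, so that its flange drops into the slot behind the open-topped yoke and its other end faces the ram; then swing the hinged keeper strap fully down over the barrel, let go, and leave the other things on the bench where they are.

Things in the scene. Friction and masses are not known exactly. Their poses are not given: they have to be found in the camera images.
- barrel_center (a point): Centre (half-way along) of the loose barrel: a plain steel round tube, 44 mm outer diameter, 160 mm long, closed by a white piston under the rim of its plain end; grip it round the outside. Its lower 10 mm is a flange 60 mm in diameter. It starts upright on the flange, this point 80 mm up. z runs along the barrel from flange to plain end. 0.35 to 0.6 kg, centre of mass within 6 mm of here.
- barrel_flange (a point): Centre of the barrel's flange (half-way through its 10 mm thickness), 75 mm from barrel_center along the barrel's -z; same axes.
- press: The grey bench press (horizontal clay extruder), fixed. Origin on the bench under the barrel's seat; y runs along it from the yoke (-y) to ram and handwheel (+y), x across it, away from the robot, z up. Base plate 130 mm wide, 12 mm thick, y = -120 to 220 mm. Nothing near the seat rises above 117 mm except the keeper.
- press_seat (a point): Where barrel_center belongs with the barrel home in both saddles; axes as the press; on its axis, 95 mm above the bench. Barrel z then points along press +y (plain end to the ram). Front V saddle: y = -64 to -40 mm, 54 mm to each side, 91 mm high. Rear V saddle: y = 40 to 60 mm, 41 mm to each side, 95 mm high. Between them it is open for fingers down to the base plate.
- slot_center (a point): Where the middle of the flange belongs: press frame y = -75 mm, 95 mm high; axes as the press. The slot is 22 mm wide (y = -86 to -64 mm) for the 10 mm flange, so 6 mm of play each way. It lies between the front saddle and the yoke: an upright fork, y = -98 to -86 mm, 45 mm to each side, 117 mm high, with an open-topped gap 32 mm wide that the flange cannot pass.
- ram_face (a point): Centre of the ram's flat end, 35 mm in diameter, on the press's axis at y = 100 mm, 95 mm high; axes as the press. It faces the plain end of the laid barrel, 20 mm off. Behind it on the press: screw, headstock block y = 165 to 195 mm, 117 mm high, handwheel at y = 346 mm reaching 170 mm up. Ram, screw and wheel do not move.
- keeper (a joint): Angle of the keeper, rad: 0 = fully down over the front saddle, 1.57 = straight up, more = leaning back away from the robot (stop 2.05). Starts at 1.6 to 1.95. A steel strap 20 mm wide that arches 3 mm clear over a barrel lying home. Stiff hinge (about 0.2 N m, 2 N at the handle): it stays where it is left and must be moved all the way.
- keeper_handle (a point): Centre of the keeper's handle: a dark round cross-bar 14 mm in diameter, 36 mm long, parallel to press y, at the strap's free end, 126 mm from the hinge. It can be pinched by its two flat ends and then turns easily between the fingers, or pushed. Keeper down: at x = -80, y = -52, z = 100 mm in the press frame; straight up: x = 49, z = 223 mm.
- keeper_hinge (a point): Keeper's hinge axis (parallel to press y) at mid strap: x = 46, y = -52, z = 97 mm in the press frame; axes as the press. At keeper angle q the handle's centre is at x = 46 - 126 cos q + 3 sin q, z = 97 + 126 sin q + 3 cos q mm in the press frame.
- jar_center (a point): Bystander: centre of a white jar with a steel lid, 62 mm in diameter, 78 mm high, near the barrel.
- weight_center (a point): Bystander: centre of a squat plaster bat weight, 68 mm in diameter, 62 mm high, near the barrel.
- die_mark (a point): Bystander: underside centre of a spare steel die, a flat disc 52 mm in diameter, 8 mm thick, by the press.
- stamp_mark (a point): Bystander: underside centre of a wooden clay stamp, 34 mm square, 48 mm high with its grip, beyond the press.
- rib_mark (a point): Bystander: underside centre of a wooden rib, a flat board 40 x 100 x 6 mm, lying in front of the press.
Mind the look-alikes: they are no part of the job. Of the things shaped like the part that bears barrel_center, the bare steel one is meant.

How it is judged:
By the outcome, as a careful person would: the job done as asked, in the order asked, and still so for the second after the job is handed in, with the robot touching nothing.
It also fails if it takes over 59 s, if anything falls off the work surface, if the arm or the gripper's body presses on something with over 40 N, if the wrist force passes 120 N, or if a joint passes its speed limit or range.

ROBOT

A 6-joint arm with a two-finger parallel gripper is mounted at the origin on the work surface. World frame = base frame: x ahead of the robot, y to its left, z up, the work surface at z = 0. Lengths are in m, angles in rad, forces in N, time in s.
With the tool pointing down it reaches from about 0.3 to 0.775 m from the base axis. Payload 14.6 kg.
Tool frame: the origin (TCP) lies on the centre line of the jaws, within the pads' length; the fingertips stand 19 mm ahead of it and the grasp point (between the pads) is the TCP (ctrl.tip_reach is the distance from the TCP to the fingertips, in m); x points along the fingers, y is the direction in which the jaws open and shut, and the axes are right-handed (so a half turn about x gives the same grasp; the last joint's range is limited). The gripper opens to 94 mm and grips with 3 to 60 N. Pads are 16 mm wide; open, the fingers measure 119 mm over their backs; the gripper's body (75 mm by 177 mm) begins 78 mm behind the grasp point.
Start: joints at [1.188, 0.3, 1.521, -0, 1.321, -0.067], TCP at [0.171, 0.523, 0.224] pointing down, gripper open.
Joint ranges: [-3.03, 3.03], [-0.79, 2.21], [0.23, 2.52], [-1.04, 4.18], [0, 3.07], [-2.55, 2.55]. Speed limits (rad/s): [2.22, 2.22, 2.57, 3.14, 3.14, 3.14].

INTERFACE

Orientations are given as [roll, pitch, yaw] about the fixed x, y, z axes, in that order (R = Rz(yaw) Ry(pitch) Rx(roll)).
In Python, from station import ctrl, optics, models gives the robot as it stands. The module is installed in compiled form; this text tells all that it offers.
- The arm moves only by the tool arm_command, never from a script. Its argument "deltas" is a list of rows, each an object with "translation": the shift along the tool's x, y, z in units of 25 mm (1.0 is 25 mm), a list of three; "turn": the turn, a rotation vector about the tool's x, y, z in units of 5 degrees (1.0 is 5 degrees), a list of three. In form: [{"translation": [x, y, z], "turn": [rx, ry, rz]}, ...]. A call has 1 to 12 rows; each row is the pose to reach, as a shift and turn from the pose commanded when the call began, along the tool's axes at that moment; what a row does not reach only later rows make up. A row lasts 1/12 s, in which the tool goes at most 41.7 mm and 7.16 degrees, less where a joint would pass 70% of its speed; a pose out of reach is approached as far as the arm can. A call with a gripper value outside its range is refused whole. "gripper" is the finger opening in mm, from 0 to 94, set as the call begins (left out, the last holds). The fingers move at their own pace and stop on an object; "force" is the grip in N (left out, the last holds). Time passes only in rows, so rows that repeat a pose let the fingers close. It gives the time, the measured TCP pose, the force and the opening at its end, in the units of the state.
- ctrl.get_obs(): the state, without advancing time (a new reading comes with each control period).
- optics.camera(name): name is "scene" or "top" or "wrist"; returns the picture (400x640x3 uint8, red, green, blue); there is no depth.
- optics.get_calibration(name): a dict with "K" (3x3 intrinsics, pixels), "origin" and "orientation" of the camera in the world. Camera axes: x right, y down, z forward; pixel columns grow to the right and rows downward; lengths in m; the calibration is good to about 2 mm. A picture is of the moment at which its call begins: read the wrist's pose just before it. get_calibration takes no time and is no camera call; for the wrist camera it gives the pose at the moment of the call.
- ctrl.hand_in(): hands the job in, once; it reports no verdict.
Trained networks look in the newest picture that a camera, given by its name, has taken for a name from the list of things; names that differ only in an ending like _2 or _b are one class to them, and where a whole thing is asked for, a point or a joint stands for the part that bears it (a point fixed in the world has none). Each returns a list of dicts, best first, with "score" (0 to 1); they miss things now and then, are a little off and sometimes report something else, mostly with a low value. They report only what shows in the picture. A call takes as long as a camera call. They do not tell look-alikes from the thing itself.
- models.look_for(target, camera): "box" ([left, top, right, bottom] in pixels, round what is visible of it).
- models.cut_out(target, camera): "pixels" (400x640 bool, what is visible of it) and "box" ([left, top, right, bottom] in pixels, round what is visible of it).
- models.mark_of(target, camera): "at" ([column, row] in pixels: a listed point, or the origin of a listed thing).
The state is a dict: "time_s": time; "qpos": joint angles; "joint_vel": joint speeds; "tau": joint torques, N m; "ee_pos": TCP position; "eef_rot": TCP orientation; "force": force on the tool from outside, world axes, zero at the start; "moment": the same for the moment, N m; "grip_width": finger opening in m.
Only numpy, scipy, OpenCV 4.12 (cv2) and the standard library are available. Lean on these libraries where they do the work, as an engineer would, in place of code of your own. Each camera call takes 0.05 s, during which the arm holds its last target.

## Working session

There is one attempt and no reset: what is moved stays moved. The work goes in short steps, Python scripts to look and compute and a tool call to move; the robot and the scene stay as the last step left them, time stands still between calls to the robot, and variables do not carry over. Pictures are saved under pics/ and viewed, and the job is handed in when it is done.

Besides the shell and the picture viewer there is one more tool, called as name(argument=value, ...), one argument or row to a line, values as JSON. arm_command: Moves the arm, as the interface text tells. Its arguments: {"type":"object","properties":{"deltas":{"type":"array"},"gripper":{"type":"number"},"force":{"type":"number"}},"required":["deltas"]}

```bash
mkdir -p pics; ls
cat > h.py <<'E'
import numpy as np, cv2
from scipy.spatial.transform import Rotation as R
from station import ctrl, optics, models
def cal(n):
    c=optics.get_calibration(n); K=np.array(c["K"]);o=np.array(c["origin"]);M=np.array(c["orientation"])
    if M.shape!=(3,3): M=R.from_euler('xyz',M).as_matrix()
    return K,o,M
def ray(n,px,c=None):
    K,o,M=c or cal(n); d=M@np.linalg.inv(K)@np.array([px[0],px[1],1.]); return o,d/np.linalg.norm(d)
def onz(n,px,z,c=None):
    o,d=ray(n,px,c); return o+d*(z-o[2])/d[2]
def proj(n,P,c=None):
    K,o,M=c or cal(n); p=K@(M.T@(np.array(P)-o)); return p[:2]/p[2]
def tri(rays):
    A=np.zeros((3,3));b=np.zeros(3)
    for o,d in rays:
        Q=np.eye(3)-np.outer(d,d);A+=Q;b+=Q@o
    return np.linalg.solve(A,b)
def save(n,f):
    im=optics.camera(n); cv2.imwrite('pics/'+f,im[:,:,::-1]); return im
E
python3 - <<'E'
from h import *
for n in ["scene","top","wrist"]:
    save(n,n+"0.png"); c=optics.get_calibration(n); print(n,c)
    if n!="wrist":
        for t in ["barrel_center","barrel_flange","press","press_seat","slot_center","ram_face","keeper_handle","keeper_hinge","jar_center","weight_center","die_mark","stamp_mark","rib_mark"]:
            print(n,t,[(np.round(r["at"],1).tolist(),round(r["score"],2)) for r in models.mark_of(t,n)[:3]])
print(ctrl.get_obs())
E
```

```text
pics
scene {'K': array([[390.82934911,   0.        , 321.94387131],
       [  0.        , 390.82934911, 194.98501131],
       [  0.        ,   0.        ,   1.        ]]), 'origin': array([1.05998735, 0.00759905, 0.83601726]), 'orientation': array([-2.51509857,  0.01794355,  1.69636484])}
scene barrel_center [([208.8, 221.7], 0.86), ([256.5, 185.4], 0.7)]
scene barrel_flange [([216.9, 236.8], 0.87), ([264.4, 201.5], 0.82)]
scene press [([392.8, 231.6], 0.64)]
scene press_seat [([397.7, 208.5], 0.66)]
scene slot_center []
scene ram_face [([442.7, 209.7], 0.9)]
scene keeper_handle [([385.0, 216.4], 0.81), ([377.7, 224.7], 0.33)]
scene keeper_hinge [([379.3, 227.0], 0.68)]
scene jar_center [([257.4, 238.5], 0.89)]
scene weight_center [([217.0, 193.7], 0.93)]
scene die_mark [([431.6, 185.3], 0.76)]
scene stamp_mark [([443.0, 289.9], 0.7)]
scene rib_mark [([379.3, 181.7], 0.91), ([216.9, 193.4], 0.49)]
top {'K': array([[385.8394807 ,   0.        , 320.76748945],
       [  0.        , 385.8394807 , 204.06052106],
       [  0.        ,   0.        ,   1.        ]]), 'origin': array([ 0.4484
[... 974 characters left out ...]
, -2.21844150e-04,  1.25394776e+00])}
{'time_s': 1.45, 'qpos': array([ 1.18836220e+00,  2.99888855e-01,  1.52102504e+00,  1.56946272e-05,
        1.32070734e+00, -6.65622990e-02]), 'joint_vel': array([-1.57676676e-03, -7.85838700e-04,  1.66863158e-03,  1.46226655e-05,
        1.51272273e-03,  7.05140843e-04]), 'tau': array([ 1.96402354e-03, -5.31651020e+01, -3.52913761e+01,  7.09183747e-02,
        2.13762786e-02, -1.82175614e-05]), 'ee_pos': array([0.17082637, 0.52277615, 0.22444109]), 'eef_rot': array([-2.12635585,  1.57076396, -2.44223156]), 'force': array([ 0.05802842, -1.18907446, -0.42060649]), 'moment': array([-0.02100489, -0.01704255,  0.02749557]), 'grip_width': 0.09392046718354316}
```

View pics/scene0.png

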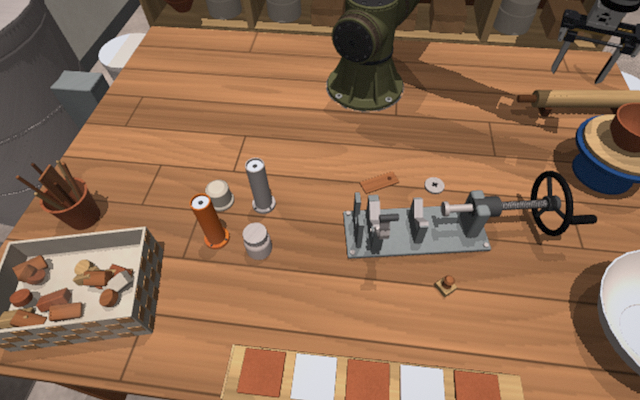

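View pics/top0.png

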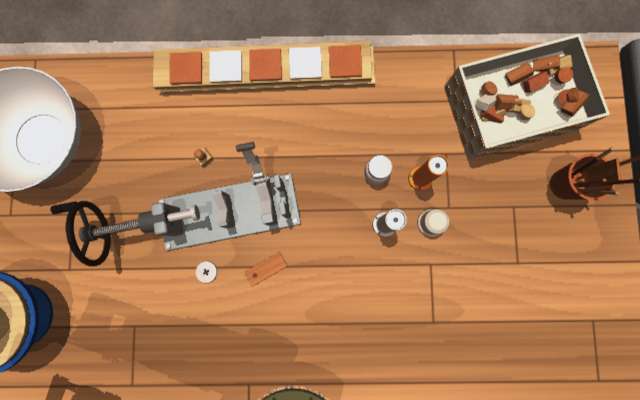

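Run:
```python
import cv2
a=cv2.imread('pics/scene0.png')[150:280,170:300]; b=cv2.imread('pics/top0.png')[120:270,340:490]
c=cv2.imread('pics/top0.png')[110:290,120:300];d=cv2.imread('pics/scene0.png')[150:310,340:540]
def r(x): return cv2.resize(x,(400,300),interpolation=cv2.INTER_CUBIC)
import numpy as np
cv2.imwrite('pics/crop0.png',np.vstack([np.hstack([r(a),r(b)]),np.hstack([r(c),r(d)])]))
```

```text
(no output)
```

View pics/crop0.png

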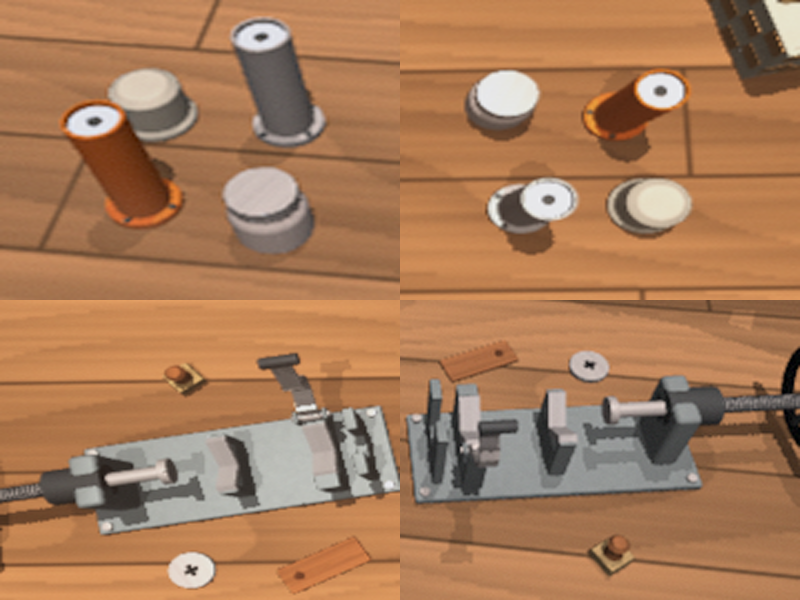

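The top view has two tube-shaped candidates. The bare steel one has its cap at (397,219) in top and (255,164) in scene. The orange one has its cap at (437,165) in top. The task asks for the bare steel tube, and the crop confirms that it is the grey one. Next I'll fit the press pose.

Run:
```python
import cv2
a=cv2.imread('pics/top0.png')[130:260,140:310]; 
cv2.imwrite('pics/cropt.png',cv2.resize(a,None,fx=4.7,fy=4.6,interpolation=cv2.INTER_CUBIC))
a=cv2.imread('pics/scene0.png')[160:280,335:505]; 
cv2.imwrite('pics/crops.png',cv2.resize(a,None,fx=4.7,fy=4.7,interpolation=cv2.INTER_CUBIC))
```

```text
(no output)
```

View pics/cropt.png

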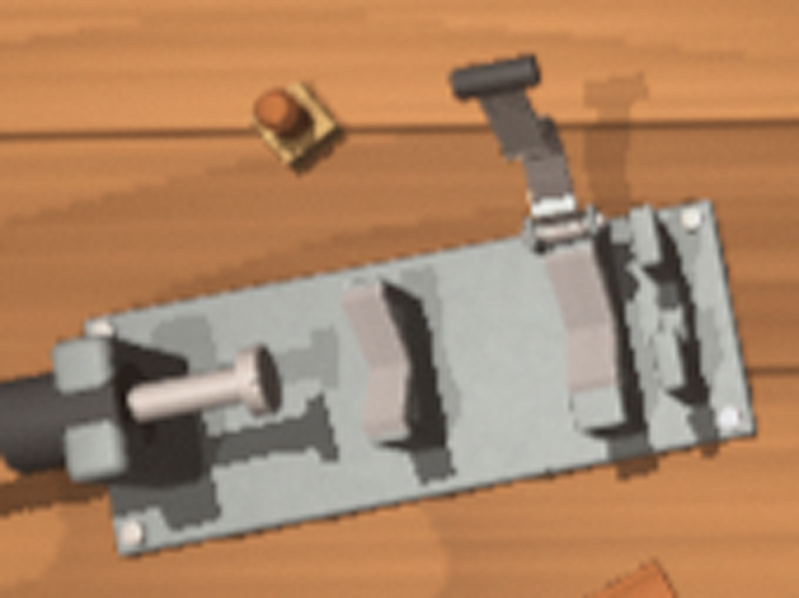

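View pics/crops.png

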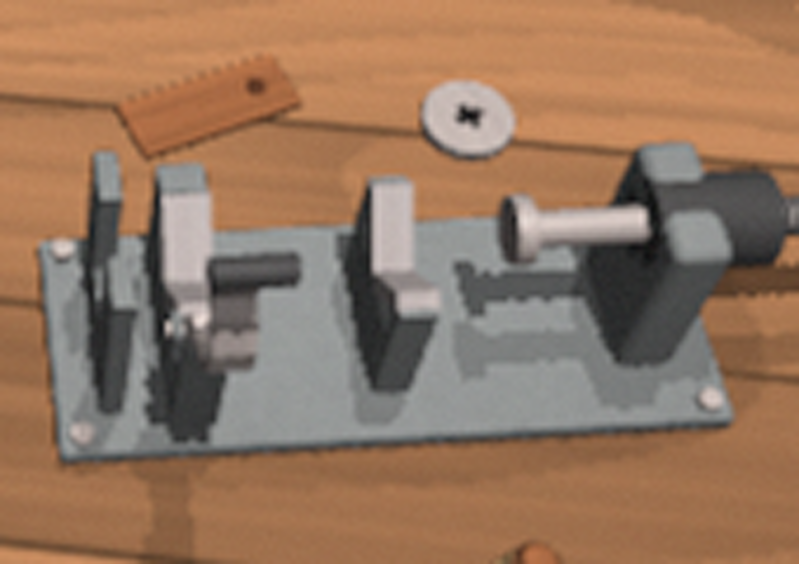

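```bash
cat > fit.py <<'E'
from h import *
from scipy.optimize import least_squares
T=lambda x,y:(140+x/4.7-.5,130+y/4.6-.5); S=lambda x,y:(335+x/4.7-.5,160+y/4.7-.5)
pts=[("top",T(710,202),(65,-120,12)),("top",T(752,432),(-65,-120,12)),("top",T(122,551),(-65,220,12)),("top",T(86,323),(65,220,12)),
("scene",S(40,242),(-65,-120,12)),("scene",S(61,453),(65,-120,12)),("scene",S(732,416),(65,220,12)),
("scene",S(515,226),(0,100,95)),("top",T(270,380),(0,100,95)),
]
C={n:cal(n) for n in("top","scene")}
def P(v,p):
    c,s=np.cos(v[2]),np.sin(v[2]); p=np.array(p)/1000.
    return np.array([v[0]+c*p[0]-s*p[1],v[1]+s*p[0]+c*p[1],p[2]])
def f(v,sub=None): return np.concatenate([proj(n,P(v,p),C[n])-q for n,q,p in pts if sub in(None,n)])
if __name__=="__main__":
    for sub in (None,"top","scene"):
        r=least_squares(lambda v:f(v,sub),[.45,.1,.1],loss='soft_l1'); print(sub,r.x); print(np.round(f(r.x,sub).reshape(-1,2),1).tolist())
    r=least_squares(f,[.45,.1,.1],loss='soft_l1').x
    print(onz("top",(397,219),.158,C["top"]),onz("scene",(255,164),.158,C["scene"]))
    # handle
    ph=(("top",T(497,76)),("scene",S(255,270)))
    print("handle tri",tri([ray(n,p,C[n]) for n,p in ph]))
    for q in np.arange(1.5,2.06,.05):
        h=P(r,(46-126*np.cos(q)+3*np.sin(q),-52,97+126*np.sin(q)+3*np.cos(q)))
        print(round(q,2),[np.round(proj(n,h,C[n])-p,1) for n,p in ph])
E
python3 fit.py
```

```text
None [0.55379727 0.10634546 0.18006129]
[[0.5, -0.6], [1.3, 0.6], [-0.9, 1.7], [-0.9, -0.3], [-0.2, -0.8], [0.1, 0.7], [1.7, 0.2], [-1.2, 0.8], [0.2, 0.2]]
top [0.55440872 0.10647527 0.17912072]
[[0.5, -0.8], [1.3, 0.4], [-1.0, 1.4], [-0.9, -0.7], [0.1, -0.1]]
scene [0.55289629 0.10626756 0.1807124 ]
[[-0.2, -1.0], [0.1, 0.3], [1.6, -0.2], [-1.2, 0.5]]
[ 0.50876759 -0.23242758  0.158     ] [ 0.50516291 -0.22866606  0.158     ]
handle tri [0.65320743 0.07095962 0.21707537]
1.5 [array([ 3.5, 24.6]), array([ -3.5, -24. ])]
1.55 [array([ 2.9, 21.5]), array([ -3. , -21.4])]
1.6 [array([ 2.4, 18.4]), array([ -2.5, -18.6])]
1.65 [array([ 1.9, 15.3]), array([ -2.1, -15.8])]
1.7 [array([ 1.4, 12.3]), array([ -1.6, -12.9])]
1.75 [array([1. , 9.4]), array([-1.2, -9.9])]
1.8 [array([0.6, 6.6]), array([-0.8, -6.8])]
1.85 [array([0.3, 3.9]), array([-0.4, -3.6])]
1.9 [array([-0. ,  1.2]), array([-0. , -0.3])]
1.95 [array([-0.3, -1.3]), array([0.3, 3. ])]
2.0 [array([-0.5, -3.7]), array([0.6, 6.3])]
2.05 [array([-0.7, -6. ]), array([0.9, 9.7])]
```

Press pose: (0.554, 0.106), yaw 0.18. Keeper is near 1.91 rad. Barrel is near (0.507, -0.230). I'll add a helper that turns a target pose into move units.

```bash
cat >> h.py <<'E'
PV=[0.5538,0.1063,0.180]
def pw(p,v=None):
    v=v or PV; c,s=np.cos(v[2]),np.sin(v[2]); p=np.array(p)/1000.
    return np.array([v[0]+c*p[0]-s*p[1],v[1]+s*p[0]+c*p[1],p[2]])
def frame(xdir,ydir):
    x=np.array(xdir,float);x/=np.linalg.norm(x);y=np.array(ydir,float);y-=x*(x@y);y/=np.linalg.norm(y)
    return np.column_stack([x,y,np.cross(x,y)])
def cur():
    o=ctrl.get_obs(); return o,np.array(o["ee_pos"]),R.from_euler('xyz',o["eef_rot"]).as_matrix()
def go(pos,M,p0=None,M0=None):
    if p0 is None: _,p0,M0=cur()
    t=M0.T@(np.array(pos)-p0)/.025; r=R.from_matrix(M0.T@M).as_rotvec(degrees=True)/5
    print("translation",np.round(t,2).tolist(),"turn",np.round(r,2).tolist(),"mm",round(np.linalg.norm(t)*25),"deg",round(np.linalg.norm(r)*5))
    return t,r
E
python3 - <<'E'
from h import *
o,p,M=cur(); print(np.round(M,3)); c=cal("wrist"); print("cam in tool",M.T@(c[1]-p), np.round(M.T@c[2],3))
go([.42,.15,.36],M)
E
```

```text
[[-0.     0.311  0.951]
 [-0.     0.951 -0.311]
 [-1.    -0.    -0.   ]]
cam in tool [-0.16072818  0.00144924 -0.07017295] [[-0.    -0.244  0.97 ]
 [ 1.    -0.001  0.   ]
 [ 0.001  0.97   0.244]]
translation [-5.42, -11.08, 14.11] turn [0.0, 0.0, 0.0] mm 468 deg 0
```

View pics/wrist0.png

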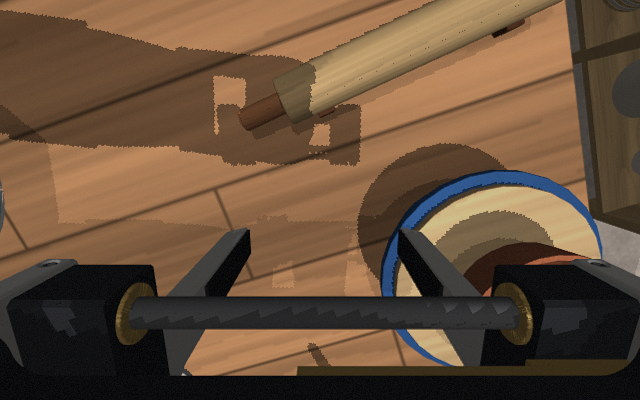

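arm_command(
  deltas=[
    {"translation": [-5.4, -11, 14.1], "turn": [0, 0, 0]},
    {"translation": [-5.4, -11, 14.1], "turn": [0, 0, 0]},
    {"translation": [-5.4, -11, 14.1], "turn": [0, 0, 0]},
    {"translation": [-5.4, -11, 14.1], "turn": [0, 0, 0]},
    {"translation": [-5.4, -11, 14.1], "turn": [0, 0, 0]},
    {"translation": [-5.4, -11, 14.1], "turn": [0, 0, 0]},
    {"translation": [-5.4, -11, 14.1], "turn": [0, 0, 0]},
    {"translation": [-5.4, -11, 14.1], "turn": [0, 0, 0]},
    {"translation": [-5.4, -11, 14.1], "turn": [0, 0, 0]},
    {"translation": [-5.4, -11, 14.1], "turn": [0, 0, 0]},
    {"translation": [-5.4, -11, 14.1], "turn": [0, 0, 0]},
    {"translation": [-5.4, -11, 14.1], "turn": [0, 0, 0]},
  ],
)

```text
time_s: 2.45
ee_pos: [0.4227, 0.1482, 0.3611]
eef_rot: [0.255, 1.568, -0.065]
force: [0.7, -0.4, -0.2]
grip_width: 0.0938
```

```bash
cat > log.py <<'E'
from h import *
import json
o,p,M=cur(); open('fk.jsonl','a').write(json.dumps([list(o["qpos"]),list(p),M.tolist()])+"\n")
E
python3 - <<'E'
import log; from h import *
o=ctrl.get_obs();print(o["time_s"],np.round(o["qpos"],3),o["ee_pos"],o["eef_rot"])
save("wrist","wrist1.png");_,p,M=cur();
# turn to test: tilt
go([.42,-.15,.36],frame([0,.6,-.8],[1,0,0]))
E
```

```text
2.45 [ 2.560e-01 -5.000e-03  1.558e+00 -1.000e-03  1.587e+00 -9.960e-01] [0.42271404 0.14817563 0.36113421] [ 0.25475706  1.5682687  -0.06467028]
translation [0.02, -11.38, 3.67] turn [13.82, 6.39, 4.59] mm 299 deg 79
```

View pics/wrist1.png

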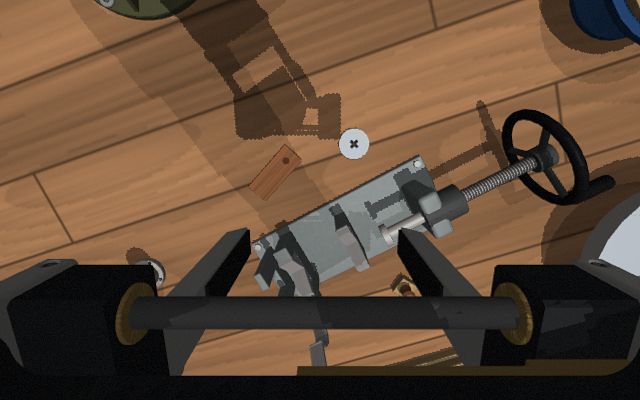

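The wrist view shows the press: plate corners at (421,155) and (252,242), saddles at (350,240) and (285,285). Next I'll move towards the barrel and tilt the tool, which also lets me learn the arm's kinematics.

Run:
```python
from h import *
_,p,M=cur()
for q in [(-65,220,12),(-65,-120,12),(65,220,12),(0,100,95)]: print(q,proj("wrist",pw(q)))
go([.45,-.30,.33],frame([0,.6,-.8],[1,0,0]))
for px,z in (((433.8,223),.031),((377.2,168.4),.039)): print(onz("top",px,z))
for px,z in (((217,193.7),.031),((257.4,238.5),.039)): print(onz("scene",px,z))
```

```text
(-65, 220, 12) [419.04114842 154.75171748]
(-65, -120, 12) [248.3423322  245.16355613]
(65, 220, 12) [449.06347659 219.27986109]
(0, 100, 95) [381.19032136 236.15926507]
translation [1.23, -16.7, 6.7] turn [13.82, 6.39, 4.59] mm 451 deg 79
[ 0.50738402 -0.34248784  0.031     ]
[ 0.64087314 -0.21086385  0.039     ]
[ 0.50985856 -0.34770483  0.031     ]
[ 0.63093378 -0.21309939  0.039     ]
```

arm_command(
  deltas=[
    {"translation": [0.6, -8, 3.5], "turn": [7, 3.2, 2.3]},
    {"translation": [1.2, -16.7, 6.7], "turn": [13.8, 6.4, 4.6]},
    {"translation": [1.2, -16.7, 6.7], "turn": [13.8, 6.4, 4.6]},
    {"translation": [1.2, -16.7, 6.7], "turn": [13.8, 6.4, 4.6]},
    {"translation": [1.2, -16.7, 6.7], "turn": [13.8, 6.4, 4.6]},
    {"translation": [1.2, -16.7, 6.7], "turn": [13.8, 6.4, 4.6]},
    {"translation": [1.2, -16.7, 6.7], "turn": [13.8, 6.4, 4.6]},
    {"translation": [1.2, -16.7, 6.7], "turn": [13.8, 6.4, 4.6]},
    {"translation": [1.2, -16.7, 6.7], "turn": [13.8, 6.4, 4.6]},
    {"translation": [1.2, -16.7, 6.7], "turn": [13.8, 6.4, 4.6]},
    {"translation": [1.2, -16.7, 6.7], "turn": [13.8, 6.4, 4.6]},
    {"translation": [1.2, -16.7, 6.7], "turn": [13.8, 6.4, 4.6]},
  ],
)

```text
time_s: 3.5
ee_pos: [0.4494, -0.3012, 0.3257]
eef_rot: [-3.127, 0.918, 1.576]
force: [-0.0, 0.3, -0.5]
grip_width: 0.0938
```

```bash
cat >> fk.jsonl <<'E'
[[1.188362200,0.299888855,1.52102504,1.56946272e-05,1.32070734,-0.066562299],[0.17082637,0.52277615,0.22444109],null]
E
python3 - <<'E'
import log; from h import *
o=ctrl.get_obs();print(o["time_s"],np.round(o["qpos"],3),o["ee_pos"]);print(np.round(log.M,3))
save("wrist","wrist2.png")
print([ (r["at"],r["score"]) for r in models.mark_of("barrel_center","wrist")],[ (r["at"],r["score"]) for r in models.mark_of("barrel_flange","wrist")])
E
cat > fk.py <<'E'
from h import *
import json
from scipy.optimize import least_squares
D=[json.loads(l) for l in open('fk.jsonl')]
def fk(q,v):
    d1,a1,L2,a3,L3,Lt=v
    Rz=lambda a:R.from_euler('z',a).as_matrix();Ry=lambda a:R.from_euler('y',a).as_matrix();
    A=Rz(q[0]); p=A@np.array([a1,0,d1]); A=A@Ry(q[1]); p=p+A@np.array([0,0,L2]); A=A@Ry(q[2]); p=p+A@np.array([a3,0,L3])
    A=A@Rz(q[3])@Ry(q[4]); p=p+A@np.array([0,0,Lt]); A=A@Rz(q[5])
    return p,A   # flange frame z = approach
if __name__=="__main__":
    f=lambda v:np.concatenate([fk(q,v)[0]-p for q,p,_ in D])
    r=least_squares(f,[.3,0,.4,0,.3,.3]);print(r.x,r.cost,np.round(r.fun*1000,1),len(D))
    for q,p,M in D:
        if M: print(np.round(fk(q,r.x)[1].T@np.array(M),3))
E
python3 fk.py
```

```text
3.5 [-0.847  0.477  1.164  0.451  1.982 -0.758] [ 0.44943933 -0.30122627  0.32565509]
[[-0.003  1.    -0.01 ]
 [ 0.607 -0.006 -0.795]
 [-0.795 -0.009 -0.607]]
[([467.0, 10.1], 0.74), ([365.9, 243.4], 0.69)] [([362.5, 256.2], 0.68), ([443.6, 241.0], 0.52)]
[0.32361755 0.00671941 0.54197196 0.17385185 0.43812621 0.34130467] 0.0013547170696740912 [  8.7 -35.6  -2.6  33.8 -14.1  -1.2   0.2  -1.3   3.8] 3
[[-0. -1. -0.]
 [ 0.  0. -1.]
 [ 1. -0.  0.]]
[[ 0. -1.  0.]
 [ 0. -0. -1.]
 [ 1. -0.  0.]]
```

View pics/wrist2.png

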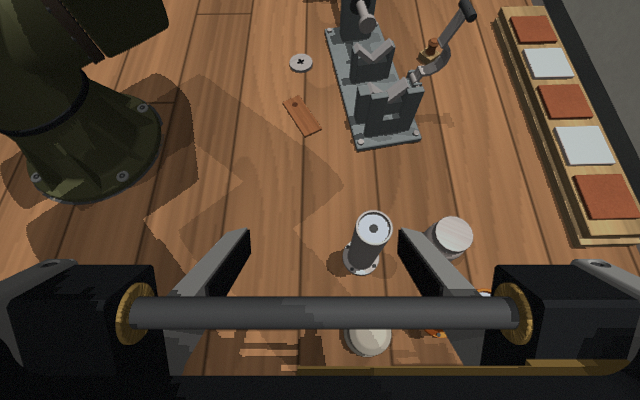

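```bash
sed -i 's/d1,a1,L2,a3,L3,Lt=v/d1,a1,L2,a3,L3,Lt,dy=v/; s/\[a1,0,d1\]/[a1,dy,d1]/; s/,.3,.3\])/,.3,.3,.036],x_scale=.01)/' fk.py; python3 fk.py | head -1
python3 - <<'E'
from h import *
# barrel in wrist2 picture: cap center
_,p,M=cur(); c=cal("wrist")
print(onz("wrist",(374,229),.158,c), onz("wrist",(360,262),.0,c), proj("wrist",(.507,-.2305,.158),c),proj("wrist",(.507,-.2305,.0),c))
for q in [(-65,-120,12),(65,-120,12),(-65,220,12),(0,100,95)]: print(q,proj("wrist",pw(q)))
print([ (r["at"],r["score"]) for r in models.mark_of("weight_center","wrist")])
E
```

```text
[ 2.21199996e-01 -1.58351240e-08  4.24200000e-01  4.08999916e-02
[ 0.51065685 -0.22490112  0.158     ] [ 0.51097396 -0.2319799   0.        ] [371.20150247 233.49095964] [357.58917223 261.1049967 ]
(-65, -120, 12) [356.33139548 151.44236902]
(65, -120, 12) [422.00645153 141.3988176 ]
(-65, 220, 12) [325.07532399  29.20709321]
(0, 100, 95) [368.83770926  28.0587508 ]
[([368.3, 329.9], 0.75)]
```

```bash
cat >> fk.py <<'E'
V=[.2212,0,.4242,.0409,0,0,0]
E
python3 fk.py >/dev/null
cat > ik.py <<'E'
from fk import *
_f=lambda v:np.concatenate([fk(q,v)[0]-p for q,p,_ in D])
V=least_squares(_f,[.2212,0,.4242,.04,.3,.3,.036],x_scale=.01).x
LO=np.array([-3.03,-.79,.23,-1.04,0,-2.55]);HI=np.array([3.03,2.21,2.52,4.18,3.07,2.55])
T0=np.array([[0,-1,0],[0,0,-1],[1,0,0]],float)
def ik(pos,M,q0=None):
    best=None
    seeds=[q0] if q0 is not None else []
    rng=np.random.default_rng(0); seeds+= [LO+(HI-LO)*rng.random(6) for _ in range(0 if q0 is not None else 14)]
    out=[]
    def e(q):
        p,A=fk(q,V); return np.concatenate([(p-pos)*5, R.from_matrix((A@T0).T@M).as_rotvec()])
    for s in seeds:
        r=least_squares(e,np.clip(s,LO+1e-3,HI-1e-3),bounds=(LO,HI)); out.append((r.cost,r.x))
    out.sort(key=lambda a:a[0]); return out
E
python3 - <<'E'
from ik import *
print(V,np.round(_f(V)*1e3,2))
q0=np.array(ctrl.get_obs()["qpos"])
for t in (0,15,20,30,45):
    a=np.deg2rad(t); c,s=np.cos(PV[2]),np.sin(PV[2])
    for az in (90,110,130,160) if t<40 else (90,):
      b=np.deg2rad(az); d=[np.cos(b)*np.cos(a),np.sin(b)*np.cos(a),-np.sin(a)]; y=[np.sin(b),-np.cos(b),0]
      r=ik([.509,-.23,.098],frame(d,y),q0)[0]; print("pick",t,az,"%.1e"%r[0],np.round(r[1],2))
    d=np.array([s*np.sin(a),-c*np.sin(a),-np.cos(a)])
    r=ik(pw((0,18,95)),frame(d,[c,s,0]),np.array([.2,.3,1.5,0.,1.3,0]))[0]; print("place",t,"%.1e"%r[0],np.round(r[1],2))
E
```

```text
Traceback (most recent call last):
NameError: name '_f' is not defined
```

```bash
sed -i 's/_f/ff/g' ik.py
cat > t.py <<'E'
from ik import *
print(np.round(V,4),np.round(ff(V)*1e3,2))
q0=np.array(ctrl.get_obs()["qpos"])
for t in (0,15,20,30,45):
    a=np.deg2rad(t); c,s=np.cos(PV[2]),np.sin(PV[2])
    for az in (60,90,110,130) if t<40 else (90,):
      b=np.deg2rad(az); d=[np.cos(b)*np.cos(a),np.sin(b)*np.cos(a),-np.sin(a)]; y=[np.sin(b),-np.cos(b),0]
      r=ik([.509,-.23,.098],frame(d,y),q0)[0]; print("pick",t,az,"%.1e"%r[0],np.round(r[1],2))
    d=np.array([s*np.sin(a),-c*np.sin(a),-np.cos(a)])
    r=ik(pw((0,18,95)),frame(d,[c,s,0]),np.array([.2,.3,1.5,0.,1.3,0]))[0]; print("place",t,"%.1e"%r[0],np.round(r[1],2))
E
python3 t.py
```

```text
[ 0.2212 -0.      0.4242  0.0409  0.4475  0.2516  0.0366] [ 0. -0.  0. -0.  0. -0.  0.  0. -0.]
pick 0 60 9.0e-19 [-0.93  0.93  1.53  1.25  1.82 -0.94]
pick 0 90 1.7e-24 [-0.81  1.1   1.15  0.98  2.17 -0.87]
pick 0 110 2.4e-20 [-0.71  1.21  0.92  0.81  2.41 -0.91]
pick 0 130 1.2e-27 [-0.61  1.3   0.73  0.55  2.62 -1.09]
place 0 6.4e-31 [ 0.16  0.47  1.61 -0.    1.06 -0.02]
pick 15 60 8.3e-22 [-0.91  0.81  1.57  1.11  1.64 -0.88]
pick 15 90 8.3e-31 [-0.8   0.98  1.21  0.83  2.   -0.9 ]
pick 15 110 4.2e-23 [-0.71  1.09  0.99  0.64  2.23 -1.  ]
pick 15 130 4.6e-17 [-0.61  1.18  0.81  0.39  2.41 -1.2 ]
place 15 6.5e-29 [ 0.27  0.49  1.59 -0.29  1.1   0.23]
pick 20 60 8.9e-22 [-0.9   0.76  1.59  1.06  1.58 -0.85]
pick 20 90 3.8e-18 [-0.79  0.94  1.23  0.78  1.94 -0.9 ]
pick 20 110 2.3e-24 [-0.7   1.05  1.02  0.59  2.16 -1.02]
pick 20 130 2.8e-18 [-0.6   1.13  0.85  0.35  2.34 -1.23]
place 20 1.4e-24 [ 0.31  0.51  1.59 -0.39  1.12  0.31]
pick 30 60 1.9e-21 [-0.87  0.69  1.61  0.96  1.46 -0.78]
pick 30 90 1.5e-21 [-0.78  0.86  1.28  0.69  1.82 -0.9 ]
pick 30 110 6.2e-28 [-0.69  0.96  1.09  0.51  2.02 -1.05]
pick 30 130 1.0e-21 [-0.6   1.04  0.94  0.29  2.18 -1.26]
place 30 1.0e-18 [ 0.38  0.55  1.57 -0.56  1.19  0.45]
pick 45 90 3.4e-18 [-0.73  0.74  1.36  0.55  1.62 -0.87]
place 45 3.0e-25 [ 0.46  0.64  1.54 -0.78  1.33  0.62]
```

Run:
```python
from h import *
# orange: cap center at z .158
print("orange", onz("top",(437,165),.158), onz("scene",(204,201),.158))
ob=(onz("top",(437,165),.158)+onz("scene",(204,201),.158))/2
wt=np.array([.5086,-.345,.03])
jar=np.array([.636,-.212,.04])
b0=np.array([.509,-.230,.098])
for az in (30,45,60,75,90):
  for t in (20,30):
    a=np.deg2rad(t);b=np.deg2rad(az);M=frame([np.cos(b)*np.cos(a),np.sin(b)*np.cos(a),-np.sin(a)],[np.sin(b),-np.cos(b),0])
    # box body x -78-150..-78, y±.0885, z±.0375 ; fingers x -.078..+.019,|y|.047..(.06), z±.012
    g=np.array([[x,y,z] for x in np.linspace(-.25,-.078,12) for y in np.linspace(-.0885,.0885,15) for z in (-.0375,0,.0375)])
    fi=np.array([[x,y*s,z] for x in np.linspace(-.078,.019,8) for y in np.linspace(.047,.06,3) for s in (-1,1) for z in (-.01,.01)])
    def clr(P,c,r,h):
        W=b0+P@M.T; d=np.hypot(W[:,0]-c[0],W[:,1]-c[1])-r; v=W[:,2]-h; return round(1000*np.min(np.maximum(d,v)))
    print(az,t,"body: orange",clr(g,ob,.022,.16),"weight",clr(g,wt,.034,.062),"finger: orange",clr(fi,ob,.03,.16),"weight",clr(fi,wt,.034,.062),"jar",clr(fi,jar,.031,.078))
```

```text
orange [ 0.62082108 -0.32025658  0.158     ] [ 0.61854562 -0.31392516  0.158     ]
30 20 body: orange 98 weight 27 finger: orange 47 weight 30 jar 67
30 30 body: orange 88 weight 43 finger: orange 47 weight 32 jar 67
45 20 body: orange 71 weight 27 finger: orange 50 weight 34 jar 52
45 30 body: orange 61 weight 43 finger: orange 50 weight 38 jar 52
60 20 body: orange 43 weight 27 finger: orange 49 weight 39 jar 40
60 30 body: orange 36 weight 43 finger: orange 50 weight 41 jar 40
75 20 body: orange 19 weight 27 finger: orange 39 weight 42 jar 34
75 30 body: orange 19 weight 43 finger: orange 40 weight 46 jar 34
90 20 body: orange 0 weight 27 finger: orange 22 weight 45 jar 36
90 30 body: orange 0 weight 43 finger: orange 23 weight 52 jar 36
```

Run:
```python
from ik import *
a=np.deg2rad(22);b=np.deg2rad(50);M=frame([np.cos(b)*np.cos(a),np.sin(b)*np.cos(a),-np.sin(a)],[np.sin(b),-np.cos(b),0])
go([.509,-.230,.25],M)
q0=np.array(ctrl.get_obs()["qpos"]); print(np.round(q0,2))
for z in (.25,.098):
  r=ik([.509,-.23,z],M,q0)[0]; print(r[0],np.round(r[1],2))
```

```text
translation [4.11, 2.36, -0.17] turn [4.98, 5.96, 6.5] mm 119 deg 51
[-0.84  0.47  1.17  0.45  1.98 -0.76]
3.480688028929393e-19 [-0.92  0.43  1.67  1.13  1.55 -0.57]
2.514890329694733e-31 [-0.92  0.69  1.71  1.15  1.43 -0.84]
```

arm_command(
  deltas=[
    {"translation": [0.6, 0.3, 0], "turn": [0.7, 0.85, 0.9]},
    {"translation": [1.2, 0.7, 0], "turn": [1.4, 1.7, 1.9]},
    {"translation": [1.8, 1, -0.1], "turn": [2.1, 2.6, 2.8]},
    {"translation": [2.4, 1.4, -0.1], "turn": [2.8, 3.4, 3.7]},
    {"translation": [3, 1.7, -0.1], "turn": [3.6, 4.2, 4.6]},
    {"translation": [3.6, 2, -0.2], "turn": [4.3, 5.1, 5.6]},
    {"translation": [4.1, 2.36, -0.2], "turn": [5, 6, 6.5]},
    {"translation": [4.1, 2.36, -0.2], "turn": [5, 6, 6.5]},
    {"translation": [4.1, 2.36, -0.2], "turn": [5, 6, 6.5]},
  ],
)

```text
time_s: 4.45
ee_pos: [0.5084, -0.2294, 0.251]
eef_rot: [-3.139, 0.382, 0.874]
force: [0.2, 0.5, 1.2]
grip_width: 0.0939
```

Run:
```python
from ik import *
import log
o,p,M0=cur();print(o["time_s"],np.round(o["qpos"],3),p);print(np.round(M0,3))
c=cal("wrist");save("wrist","wrist3.png"); 
for n in("top",): 
  im=save(n,"top3.png")
for z in (.158,0): print(proj("wrist",(.509,-.230,z),c))
a=np.deg2rad(22);b=np.deg2rad(50);M=frame([np.cos(b)*np.cos(a),np.sin(b)*np.cos(a),-np.sin(a)],[np.sin(b),-np.cos(b),0])
go([.509,-.230,.098],M)
```

```text
4.45 [-0.918  0.431  1.671  1.132  1.558 -0.568] [ 0.50843707 -0.22935647  0.25101476]
[[ 0.595  0.766 -0.241]
 [ 0.712 -0.642 -0.284]
 [-0.373 -0.002 -0.928]]
[325.23037094 342.35076006]
[325.2050829  421.36512548]
translation [2.33, -0.03, 5.71] turn [0.02, -0.01, 0.0] mm 154 deg 0
```

View pics/wrist3.png

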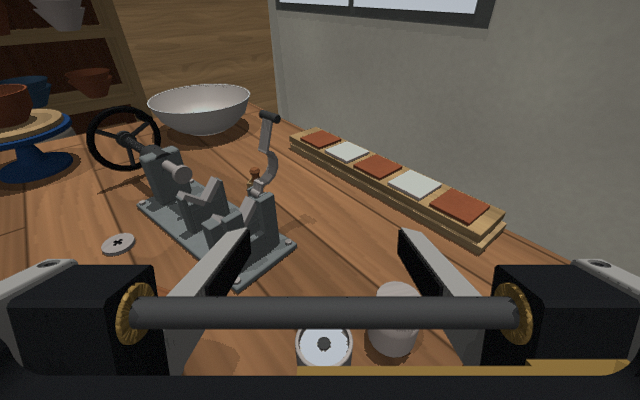

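The barrel cap shows at (324,344) against a predicted (325,342), so the position is confirmed. I'll descend and grip.

arm_command(
  deltas=[
    {"translation": [0.6, 0, 1.4], "turn": [0, 0, 0]},
    {"translation": [1.2, 0, 2.9], "turn": [0, 0, 0]},
    {"translation": [1.7, 0, 4.1], "turn": [0, 0, 0]},
    {"translation": [2.1, 0, 5.1], "turn": [0, 0, 0]},
    {"translation": [2.33, 0, 5.7], "turn": [0, 0, 0]},
    {"translation": [2.33, 0, 5.7], "turn": [0, 0, 0]},
    {"translation": [2.33, 0, 5.7], "turn": [0, 0, 0]},
  ],
)

```text
time_s: 5.13
ee_pos: [0.5095, -0.2303, 0.0974]
eef_rot: [-3.14, 0.381, 0.872]
force: [0.3, 0.5, 0.8]
grip_width: 0.094
```

arm_command(
  deltas=[
    {"translation": [0, 0, 0], "turn": [0, 0, 0]},
    {"translation": [0, 0, 0], "turn": [0, 0, 0]},
    {"translation": [0, 0, 0], "turn": [0, 0, 0]},
    {"translation": [0, 0, 0], "turn": [0, 0, 0]},
    {"translation": [0, 0, 0], "turn": [0, 0, 0]},
    {"translation": [0, 0, 0], "turn": [0, 0, 0]},
    {"translation": [0, 0, 0], "turn": [0, 0, 0]},
    {"translation": [0, 0, 0], "turn": [0, 0, 0]},
  ],
  gripper=30,
  force=50,
)

```text
time_s: 5.8
ee_pos: [0.5089, -0.2298, 0.0966]
eef_rot: [-3.138, 0.38, 0.87]
force: [-1.8, 1.6, 1.5]
grip_width: 0.0442
```

Run:
```python
from ik import *
o,p,M0=cur();print(o["time_s"],np.round(o["qpos"],3),p,o["force"],o["grip_width"])
save("wrist","wrist4.png"); save("scene","scene4.png")
go(p+[0,0,.15],M0)
```

```text
5.8 [-0.918  0.691  1.71   1.157  1.431 -0.84 ] [ 0.50894608 -0.22980197  0.09659628] [-1.75379825  1.62503908  1.46571832] 0.04417023999697848
translation [-2.23, -0.02, -5.57] turn [-0.0, -0.0, 0.0] mm 150 deg 0
```

View pics/wrist4.png

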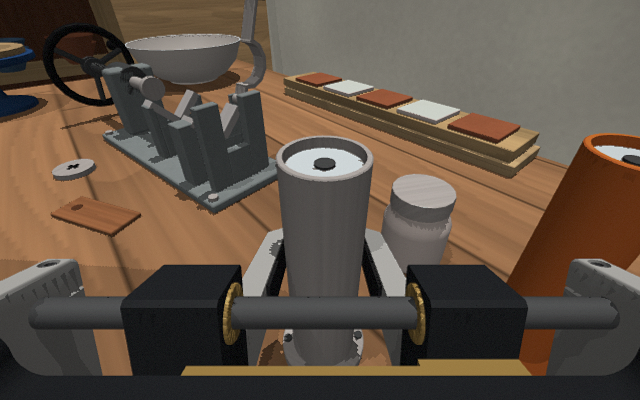

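Grip confirmed: opening 44.2 mm, barrel between the pads. I'll lift it and plan the transfer.

arm_command(
  deltas=[
    {"translation": [-0.2, 0, -0.55], "turn": [0, 0, 0]},
    {"translation": [-0.6, 0, -1.5], "turn": [0, 0, 0]},
    {"translation": [-1.2, 0, -2.9], "turn": [0, 0, 0]},
    {"translation": [-1.8, 0, -4.4], "turn": [0, 0, 0]},
    {"translation": [-2.4, 0, -6], "turn": [0, 0, 0]},
    {"translation": [-2.8, 0, -7], "turn": [0, 0, 0]},
    {"translation": [-2.8, 0, -7], "turn": [0, 0, 0]},
  ],
)

```text
time_s: 6.48
ee_pos: [0.51, -0.2308, 0.2905]
eef_rot: [3.136, 0.382, 0.867]
force: [0.1, -0.7, -2.9]
grip_width: 0.0431
```

```bash
cat >> h.py <<'E'
MG=np.array(R.from_euler('xyz',[-3.138,.380,.870]).as_matrix())
_zb=MG.T@np.array([0,0,1.])       # barrel z in tool
_zb[1]=0; _zb/=np.linalg.norm(_zb)
def lay(pitch=0,v=None):
    "tool rotation with barrel z along press +y, tool y along press +x"
    v=v or PV; c,s=np.cos(v[2]),np.sin(v[2])
    B0=np.column_stack([[0,1,0],_zb,np.cross([0,1,0],_zb)])
    B1=np.column_stack([[c,s,0],[-s,c,0],[0,0,1.]])
    return B1@B0.T
GS=16.6
E
python3 - <<'E'
from ik import *
from scipy.spatial.transform import Slerp
o,p,M0=cur();print(o["time_s"],np.round(o["qpos"],3),p,o["force"],o["moment"],o["grip_width"])
M1=lay();print(np.round(M1,3))
tgt=pw((0,GS,250))
t,r=go(tgt,M1)
q=np.array(o["qpos"])
for u in np.linspace(0,1,9):
    M=M0@R.from_rotvec(r*5*u,degrees=True).as_matrix(); x=ik(p+(tgt-p)*u,M,q)[0]; print(round(u,2),"%.0e"%x[0],np.round(x[1],2)); q=x[1]
    zb=M@_zb; print("   barrel dir",np.round(zb,2),"flange z",round((p+(tgt-p)*u)[2]-.0966*zb[2],3))
E
```

```text
6.4833 [-0.918  0.38   1.64   1.136  1.586 -0.499] [ 0.50997222 -0.2307925   0.29047008] [ 0.06483113 -0.68590739 -2.94974306] [-0.7632358   0.6841489  -0.04228227] 0.043147457915206765
[[ 0.066  0.984  0.166]
 [-0.365  0.179 -0.914]
 [-0.929  0.     0.371]]
translation [11.58, -7.89, -2.95] turn [-10.23, -16.67, -4.45] mm 358 deg 100
0.0 5e-31 [-0.92  0.38  1.64  1.14  1.59 -0.5 ]Traceback (most recent call last):
  File "<stdin>", line 10, in <module>
NameError: name '_zb' is not defined
```

```bash
sed -i 's/_zb/ZB/g' h.py
python3 - <<'E'
from ik import *
o,p,M0=cur()
M1=lay();tgt=pw((0,GS,250))
t,r=go(tgt,M1)
q=np.array(o["qpos"])
for u in np.linspace(0,1,9):
    M=M0@R.from_rotvec(r*5*u,degrees=True).as_matrix(); x=ik(p+(tgt-p)*u,M,q)[0]; q=x[1]
    zb=M@ZB; print(round(u,2),"%.0e"%x[0],np.round(x[1],2),np.round(p+(tgt-p)*u,2),"barrel dir",np.round(zb,2),"flange z",round((p+(tgt-p)*u)[2]-.0966*zb[2],3))
E
```

```text
translation [11.58, -7.89, -2.95] turn [-10.23, -16.67, -4.45] mm 358 deg 100
0.0 5e-31 [-0.92  0.38  1.64  1.14  1.59 -0.5 ] [ 0.51 -0.23  0.29] barrel dir [-0.    0.01  1.  ] flange z 0.194
0.12 3e-27 [-0.81  0.29  1.66  0.99  1.49 -0.5 ] [ 0.52 -0.19  0.29] barrel dir [0.04 0.2  0.98] flange z 0.191
0.25 2e-25 [-0.69  0.22  1.68  0.83  1.39 -0.47] [ 0.52 -0.14  0.28] barrel dir [0.07 0.39 0.92] flange z 0.192
0.38 2e-23 [-0.54  0.16  1.68  0.66  1.3  -0.39] [ 0.53 -0.1   0.28] barrel dir [0.07 0.57 0.82] flange z 0.196
0.5 3e-22 [-0.37  0.13  1.67  0.45  1.23 -0.27] [ 0.53 -0.05  0.27] barrel dir [0.05 0.72 0.69] flange z 0.203
0.62 3e-22 [-0.18  0.14  1.64  0.22  1.2  -0.13] [ 0.54 -0.01  0.27] barrel dir [0.02 0.84 0.54] flange z 0.213
0.75 3e-22 [-0.    0.18  1.59 -0.    1.23  0.02] [0.54 0.03 0.26] barrel dir [-0.03  0.93  0.37] flange z 0.225
0.88 3e-23 [ 0.17  0.25  1.52 -0.21  1.31  0.14] [0.55 0.08 0.26] barrel dir [-0.1   0.98  0.18] flange z 0.237
1.0 9e-24 [ 0.32  0.35  1.44 -0.38  1.42  0.21] [0.55 0.12 0.25] barrel dir [-0.18  0.98  0.  ] flange z 0.25
```

arm_command(
  deltas=[
    {"translation": [0.3, -0.2, -0.1], "turn": [-0.3, -0.5, -0.13]},
    {"translation": [0.9, -0.6, -0.2], "turn": [-0.8, -1.3, -0.35]},
    {"translation": [1.6, -1.1, -0.4], "turn": [-1.4, -2.3, -0.6]},
    {"translation": [2.3, -1.6, -0.6], "turn": [-2.0, -3.3, -0.9]},
    {"translation": [3.0, -2.0, -0.75], "turn": [-2.65, -4.3, -1.15]},
    {"translation": [3.7, -2.5, -0.95], "turn": [-3.25, -5.3, -1.4]},
    {"translation": [4.4, -3.0, -1.1], "turn": [-3.9, -6.3, -1.7]},
    {"translation": [5.1, -3.5, -1.3], "turn": [-4.5, -7.3, -1.95]},
    {"translation": [5.8, -3.95, -1.5], "turn": [-5.1, -8.3, -2.2]},
    {"translation": [6.5, -4.4, -1.65], "turn": [-5.75, -9.35, -2.5]},
    {"translation": [7.1, -4.8, -1.8], "turn": [-6.3, -10.2, -2.7]},
    {"translation": [7.4, -5.0, -1.9], "turn": [-6.55, -10.7, -2.85]},
  ],
)

```text
time_s: 7.48
ee_pos: [0.536, -0.0025, 0.2596]
eef_rot: [2.384, 1.333, 0.71]
force: [-0.2, 0.4, -3.4]
grip_width: 0.0427
```

Run:
```python
from ik import *
o,p,M0=cur();print(o["time_s"],np.round(o["qpos"],3),p,o["force"],o["moment"],o["grip_width"])
c=cal("wrist");save("wrist","wrist5.png")
go(pw((0,GS,250)),lay())
```

```text
7.4833 [-0.158  0.15   1.638  0.193  1.205 -0.111] [ 0.535958   -0.00246891  0.25963501] [-0.17703106  0.40414859 -3.43931293] [-0.19533298  0.27459949  0.00437622] 0.04265576882628087
translation [1.24, -0.05, -4.86] turn [-3.59, -6.0, -1.49] mm 125 deg 36
```

View pics/wrist5.png

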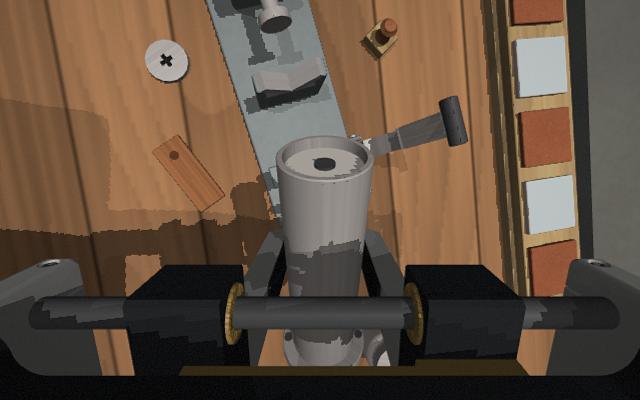

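arm_command(
  deltas=[
    {"translation": [0.15, 0, -0.6], "turn": [-0.4, -0.7, -0.2]},
    {"translation": [0.3, 0, -1.3], "turn": [-0.9, -1.6, -0.4]},
    {"translation": [0.5, 0, -2.1], "turn": [-1.5, -2.6, -0.65]},
    {"translation": [0.7, 0, -2.9], "turn": [-2.1, -3.6, -0.9]},
    {"translation": [0.9, 0, -3.7], "turn": [-2.7, -4.6, -1.1]},
    {"translation": [1.1, -0.05, -4.4], "turn": [-3.2, -5.4, -1.3]},
    {"translation": [1.24, -0.05, -4.86], "turn": [-3.6, -6, -1.5]},
    {"translation": [1.24, -0.05, -4.86], "turn": [-3.6, -6, -1.5]},
    {"translation": [1.24, -0.05, -4.86], "turn": [-3.6, -6, -1.5]},
    {"translation": [1.24, -0.05, -4.86], "turn": [-3.6, -6, -1.5]},
  ],
)

```text
time_s: 8.37
ee_pos: [0.5516, 0.1186, 0.251]
eef_rot: [0.006, 1.197, -1.392]
force: [-0.2, 0.1, -2.9]
grip_width: 0.0429
```

Run:
```python
from ik import *
o,p,M0=cur();print(o["time_s"],np.round(o["qpos"],3),p,o["force"],o["moment"],o["grip_width"])
print("barrel dir",M0@ZB,"yaw",np.arctan2(-(M0@ZB)[0],(M0@ZB)[1]))
c=cal("wrist");save("wrist","wrist6.png");save("top","top6.png");save("scene","scene6.png")
for q in [(-65,220,12),(65,220,12),(0,100,95),(41,40,95),(41,60,95),(-41,40,95),(-41,60,95),(-54,-40,91)]: print(q,np.round(proj("wrist",pw(q),c),1))
import cv2
a=cv2.imread('pics/top6.png')[110:270,140:340];b=cv2.imread('pics/scene6.png')[130:290,330:530]
cv2.imwrite('pics/c6.png',np.hstack([cv2.resize(x,(400,320),interpolation=cv2.INTER_CUBIC) for x in(a,b)]))
go(pw((0,GS,130)),lay())
```

```text
8.3667 [ 0.309  0.348  1.436 -0.375  1.419  0.205] [0.55161912 0.1185904  0.25097661] [-0.19199266  0.05563111 -2.85442979] [ 0.29129677  0.10967776 -0.0075545 ] 0.042935516124960084
barrel dir [-0.17239077  0.98500964  0.0061187 ] yaw 0.17325953885467138
(-65, 220, 12) [ 241.5 -132.5]
(65, 220, 12) [ 398.6 -134.2]
(0, 100, 95) [321.3  44.4]
(41, 40, 95) [365.2 114.7]
(41, 60, 95) [366.8  93.1]
(-41, 40, 95) [279.  115.4]
(-41, 60, 95) [277.   93.9]
(-54, -40, 91) [274.6 184.6]
translation [4.47, -0.03, -1.96] turn [-0.1, -0.06, -0.01] mm 122 deg 1
```

View pics/wrist6.png

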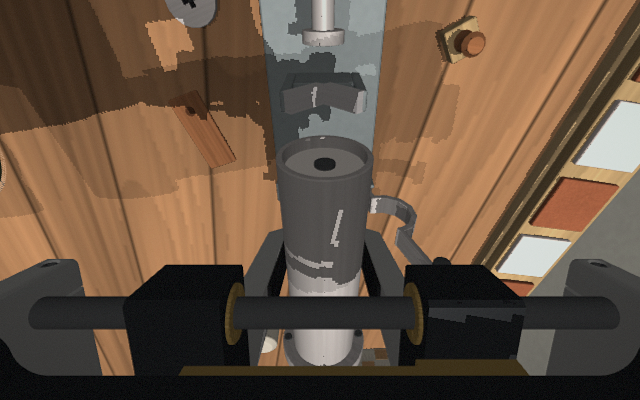

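View pics/c6.png

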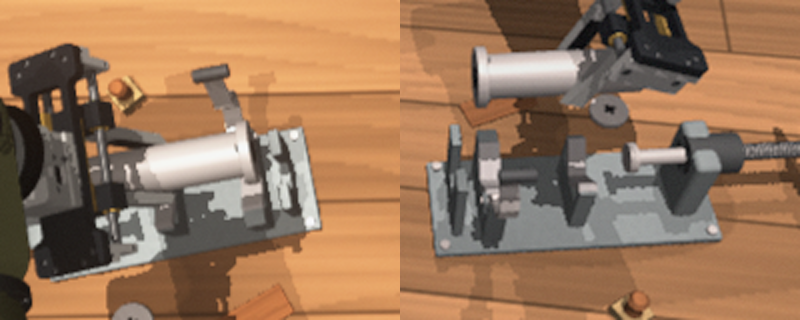

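Run:
```python
from ik import *
o,p,M0=cur(); c=cal("wrist")
for s in (80-GS,76-GS): print("cap",proj("wrist",p+M0@ZB*s/1000,c))
im=cv2.imread('pics/wrist6.png')[0:190,230:420]
cv2.imwrite('pics/c6w.png',cv2.resize(im,None,fx=3.15,fy=3.15,interpolation=cv2.INTER_CUBIC))
for q in [(0,100,95),(17.5,100,95),(-17.5,100,95),(0,40,77),(65,100,12),(-65,100,12),(65,30,12)]: print(q,np.round((proj("wrist",pw(q),c)-[230,0])*3.15,1))
for q in [(41,40,95),(41,60,95),(-41,40,95),(-41,60,95)]: print(q,np.round((proj("wrist",pw(q),c)-[230,0])*3.15,1))
```

```text
cap [321.58193515 155.55757383]
cap [321.62636128 163.33191694]
(0, 100, 95) [286. 137.]
(17.5, 100, 95) [352.  136.3]
(-17.5, 100, 95) [220.1 137.7]
(0, 40, 77) [289.  340.2]
(65, 100, 12) [479.9  98.1]
(-65, 100, 12) [ 94.4 102.2]
(65, 30, 12) [460.5 309.2]
(41, 40, 95) [424.4 358.2]
(41, 60, 95) [429.3 290.3]
(-41, 40, 95) [153.4 360.9]
(-41, 60, 95) [146.8 293.1]
```

View pics/c6w.png

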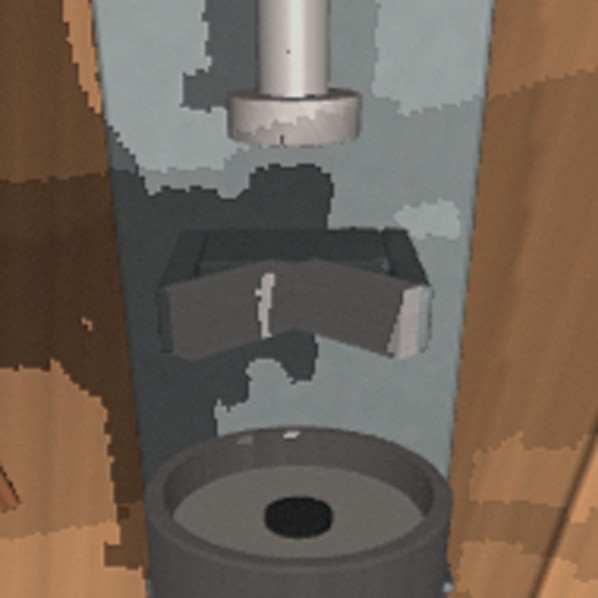

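Barrel and saddle show the same small pixel shift against prediction (about +3 px each), so they are aligned to within 1 mm. I'll lower it.

arm_command(
  deltas=[
    {"translation": [0.6, 0, -0.27], "turn": [0, 0, 0]},
    {"translation": [1.3, 0, -0.6], "turn": [-0.1, 0, 0]},
    {"translation": [2.0, 0, -0.9], "turn": [-0.1, 0, 0]},
    {"translation": [2.7, 0, -1.2], "turn": [-0.1, -0.06, 0]},
    {"translation": [3.4, 0, -1.5], "turn": [-0.1, -0.06, 0]},
    {"translation": [4.0, 0, -1.75], "turn": [-0.1, -0.06, 0]},
    {"translation": [4.45, -0.03, -1.95], "turn": [-0.1, -0.06, 0]},
    {"translation": [4.45, -0.03, -1.95], "turn": [-0.1, -0.06, 0]},
    {"translation": [4.45, -0.03, -1.95], "turn": [-0.1, -0.06, 0]},
  ],
)

```text
time_s: 9.27
ee_pos: [0.5508, 0.1233, 0.1307]
eef_rot: [0.001, 1.19, -1.389]
force: [-0.2, 1.1, -2.8]
grip_width: 0.0433
```

Run:
```python
from ik import *
o,p,M0=cur();print(o["time_s"],p,o["force"],o["moment"],o["grip_width"])
print("barrel dir",M0@ZB,"yaw",np.arctan2(-(M0@ZB)[0],(M0@ZB)[1]))
save("wrist","wrist7.png");save("top","top7.png");save("scene","scene7.png")
import cv2
a=cv2.imread('pics/top7.png')[110:270,140:340];b=cv2.imread('pics/scene7.png')[130:290,330:530]
cv2.imwrite('pics/c7.png',np.hstack([cv2.resize(x,(400,320),interpolation=cv2.INTER_CUBIC) for x in(a,b)]))
go(pw((0,GS,100)),lay())
```

```text
9.2667 [0.55076299 0.12332272 0.13070389] [-0.20678205  1.11828294 -2.76806684] [0.35769642 0.12748427 0.00765684] 0.0432595110085201
barrel dir [-1.80520702e-01  9.83571115e-01 -3.70820405e-04] yaw 0.18151583725034348
translation [1.19, -0.03, -0.43] turn [0.01, 0.0, -0.03] mm 32 deg 0
```

View pics/c7.png

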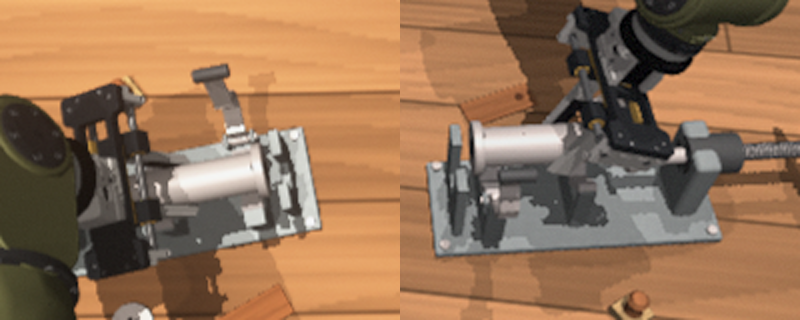

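View pics/wrist7.png

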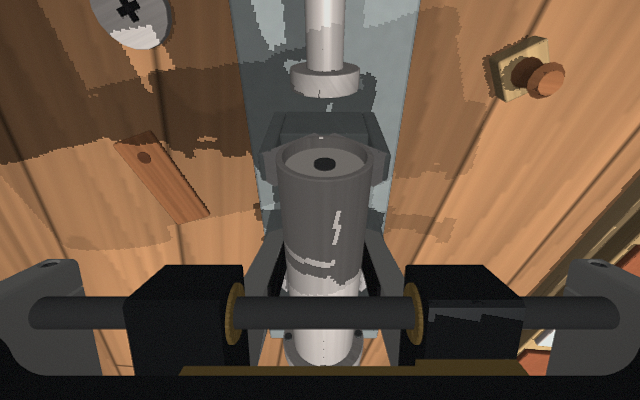

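Cap (325,163), saddle centre (325) and ram (325) line up in the wrist view. The flange is over the slot. I'll lower it slowly.

arm_command(
  deltas=[
    {"translation": [0.25, 0, -0.09], "turn": [0, 0, 0]},
    {"translation": [0.5, 0, -0.18], "turn": [0, 0, 0]},
    {"translation": [0.75, 0, -0.27], "turn": [0, 0, 0]},
    {"translation": [0.95, -0.02, -0.35], "turn": [0, 0, 0]},
    {"translation": [1.12, -0.03, -0.4], "turn": [0, 0, 0]},
    {"translation": [1.12, -0.03, -0.4], "turn": [0, 0, 0]},
    {"translation": [1.12, -0.03, -0.4], "turn": [0, 0, 0]},
  ],
)

```text
time_s: 10.0
ee_pos: [0.5501, 0.1225, 0.1005]
eef_rot: [-0.0, 1.19, -1.389]
force: [-0.0, 0.3, -2.8]
grip_width: 0.0434
```

Run:
```python
from ik import *
o,p,M0=cur();print(o["time_s"],p,o["force"],o["moment"],o["grip_width"])
print("barrel dir",M0@ZB)
go(pw((0,GS,95)),lay())
save("scene","scene8.png");b=cv2.imread('pics/scene8.png')[150:270,340:500]
cv2.imwrite('pics/c8.png',cv2.resize(b,None,fx=4.5,fy=4.5,interpolation=cv2.INTER_CUBIC))
```

```text
10.0 [0.55009017 0.12246692 0.10045229] [-0.0193742   0.34853412 -2.8208402 ] [0.36623773 0.13024037 0.02104421] 0.04344241153153966
barrel dir [-1.81170614e-01  9.83451529e-01 -5.45998156e-04]
translation [0.2, 0.03, -0.08] turn [0.02, 0.01, -0.01] mm 6 deg 0
```

View pics/c8.png

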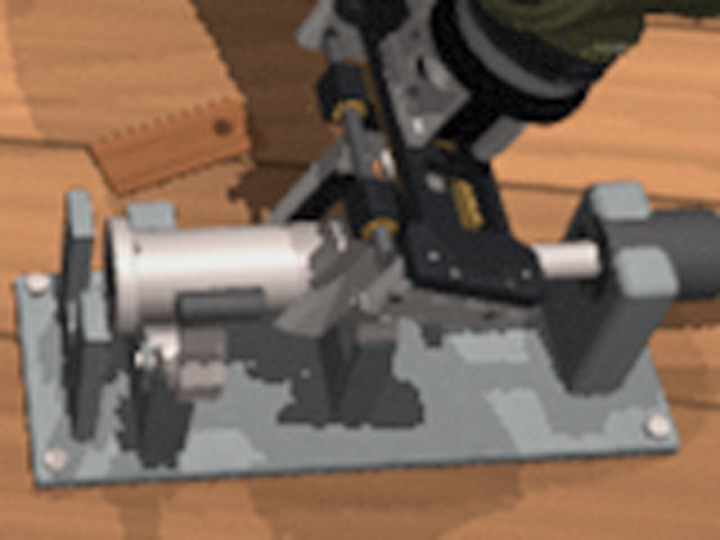

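arm_command(
  deltas=[
    {"translation": [0.05, 0.03, -0.02], "turn": [0, 0, 0]},
    {"translation": [0.1, 0.03, -0.04], "turn": [0, 0, 0]},
    {"translation": [0.14, 0.03, -0.055], "turn": [0, 0, 0]},
    {"translation": [0.17, 0.03, -0.07], "turn": [0, 0, 0]},
    {"translation": [0.2, 0.03, -0.08], "turn": [0, 0, 0]},
    {"translation": [0.2, 0.03, -0.08], "turn": [0, 0, 0]},
  ],
)

```text
time_s: 10.55
ee_pos: [0.5508, 0.1226, 0.0952]
eef_rot: [0.0, 1.19, -1.388]
force: [0.3, 1.0, -3.4]
grip_width: 0.0431
```

```bash
cat > st.py <<'E'
from ik import *
o,p,M0=cur();print(o["time_s"],p,np.round(o["force"],2),np.round(o["moment"],2),o["grip_width"])
print("barrel dir",M0@ZB)
v=PV;d=p[:2]-np.array(v[:2]);c,s=np.cos(v[2]),np.sin(v[2]);print("tcp in press mm",np.round([1000*(c*d[0]+s*d[1]),1000*(-s*d[0]+c*d[1]),1000*p[2]],1))
E
python3 st.py
```

```text
10.55 [0.55083167 0.12263168 0.0951545 ] [ 0.33  0.95 -3.41] [0.39 0.12 0.01] 0.04305013004582808
barrel dir [-1.81242985e-01  9.83438217e-01 -5.03018772e-04]
tcp in press mm [ 0.  16.6 95.2]
```

No contact yet. I'll go down in 0.5 mm steps.

arm_command(
  deltas=[
    {"translation": [0.02, 0, -0.008], "turn": [0, 0, 0]},
    {"translation": [0.037, 0, -0.015], "turn": [0, 0, 0]},
    {"translation": [0.037, 0, -0.015], "turn": [0, 0, 0]},
  ],
)

```text
time_s: 10.8
ee_pos: [0.551, 0.1227, 0.0944]
eef_rot: [0.002, 1.19, -1.387]
force: [0.5, -0.5, -2.4]
grip_width: 0.0429
```

arm_command(
  deltas=[
    {"translation": [0.02, 0, -0.008], "turn": [0, 0, 0]},
    {"translation": [0.037, 0, -0.015], "turn": [0, 0, 0]},
    {"translation": [0.037, 0, -0.015], "turn": [0, 0, 0]},
  ],
)

```text
time_s: 11.05
ee_pos: [0.5511, 0.1227, 0.0942]
eef_rot: [0.003, 1.19, -1.386]
force: [-3.4, -0.3, 5.7]
grip_width: 0.0428
```

```bash
python3 st.py
```

```text
11.05 [0.55108651 0.12270131 0.09419554] [-3.44 -0.26  5.72] [-0.25  0.61 -0.19] 0.0427952828285659
barrel dir [-1.81169634e-01  9.83451465e-01 -8.83112195e-04]
tcp in press mm [ 0.3 16.6 94.2]
```

arm_command(
  deltas=[
    {"translation": [0.01, -0.02, -0.005], "turn": [0, 0, 0]},
    {"translation": [0.02, -0.04, -0.01], "turn": [0, 0, 0]},
    {"translation": [0.02, -0.04, -0.01], "turn": [0, 0, 0]},
  ],
)

```text
time_s: 11.3
ee_pos: [0.551, 0.1227, 0.0942]
eef_rot: [0.01, 1.19, -1.379]
force: [1.9, 0.7, 6.0]
grip_width: 0.0432
```

```bash
python3 st.py
```

```text
11.3 [0.55095436 0.1226731  0.09416075] [1.93 0.73 6.04] [-0.2  -0.27  0.14] 0.043239194523002074
barrel dir [-1.81804541e-01  9.83334355e-01 -8.09833734e-04]
tcp in press mm [ 0.1 16.6 94.2]
```

Both saddles bear the barrel: level, +6 N upward, side forces balanced. I'll release.

arm_command(
  deltas=[
    {"translation": [0, 0, 0], "turn": [0, 0, 0]},
    {"translation": [0, 0, 0], "turn": [0, 0, 0]},
    {"translation": [0, 0, 0], "turn": [0, 0, 0]},
  ],
  gripper=62,
  force=20,
)

```text
time_s: 11.55
ee_pos: [0.5499, 0.1225, 0.0928]
eef_rot: [0.001, 1.19, -1.388]
force: [0.5, 0.1, -0.5]
grip_width: 0.0594
```

```bash
python3 st.py
python3 - <<'E'
from h import *
save("wrist","wrist9.png")
E
```

```text
11.55 [0.549874   0.12247603 0.09277019] [ 0.53  0.09 -0.54] [0.09 0.09 0.02] 0.059359773046774394
barrel dir [-1.81098858e-01  9.83464764e-01 -5.11209487e-04]
tcp in press mm [-1.  16.6 92.8]
```

View pics/wrist9.png

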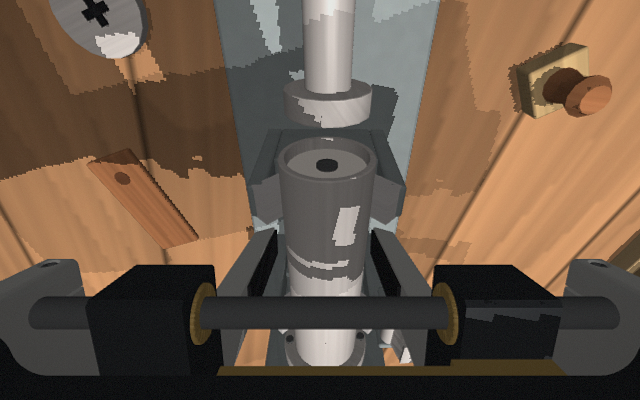

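The barrel lies in both saddles with its cap (326,165) facing the ram. I'll withdraw along the tool.

arm_command(
  deltas=[
    {"translation": [-0.1, 0.05, 0], "turn": [0, 0, 0]},
    {"translation": [-0.4, 0.05, 0], "turn": [0, 0, 0]},
    {"translation": [-1.2, 0.05, 0], "turn": [0, 0, 0]},
    {"translation": [-2.4, 0.05, 0], "turn": [0, 0, 0]},
    {"translation": [-3.8, 0.05, 0], "turn": [0, 0, 0]},
    {"translation": [-5.2, 0.05, 0], "turn": [0, 0, 0]},
    {"translation": [-6.5, 0.05, 0], "turn": [0, 0, 0]},
    {"translation": [-7.5, 0.05, 0], "turn": [0, 0, 0]},
    {"translation": [-8, 0.05, 0], "turn": [0, 0, 0]},
    {"translation": [-8, 0.05, 0], "turn": [0, 0, 0]},
  ],
)

```text
time_s: 12.43
ee_pos: [0.5379, 0.1971, 0.2819]
eef_rot: [0.014, 1.192, -1.374]
force: [0.4, -0.2, 0.2]
grip_width: 0.0619
```

```bash
cat st.py > /dev/null
python3 - <<'E'
from ik import *
o,p,M0=cur();print(o["time_s"],np.round(o["qpos"],2),p)
save("top","top10.png");save("scene","scene10.png")
a=cv2.imread('pics/top10.png')[110:270,140:340];b=cv2.imread('pics/scene10.png')[130:290,330:530]
cv2.imwrite('pics/c10.png',np.hstack([cv2.resize(x,(400,320),interpolation=cv2.INTER_CUBIC) for x in(a,b)]))
for n in ("top","scene"): print([(r["at"],r["score"]) for r in models.mark_of("keeper_handle",n)])
c,s=np.cos(PV[2]),np.sin(PV[2])
h=np.array([.653,.071,.217])
for sg in (1,-1):
    M=frame([0,0,-1],[-s*sg,c*sg,0])
    x=ik(h,M,np.array(o["qpos"]))[0]; print(sg,x[0],np.round(x[1],2))
    x=ik(h+[0,0,.10],M,np.array(o["qpos"]))[0]; print(sg,x[0],np.round(x[1],2))
    x=ik(pw((-80,-52,100)),M,x[1])[0]; print(sg,x[0],np.round(x[1],2))
    go(h+[0,0,.1],M)
E
```

```text
12.4333 [ 0.45  0.37  1.33 -0.37  1.54  0.29] [0.53789802 0.19709768 0.2819217 ]
[([246.9, 144.2], 0.93)]
[([388.8, 217.4], 0.91), ([380.6, 227.3], 0.67)]
1 1.4994318798435782e-30 [ 0.05  0.55  1.19  0.    1.4  -1.7 ]
1 7.7968184583609e-30 [ 0.05  0.51  1.02  0.    1.61 -1.7 ]
1 6.250135860364942e-19 [ 0.01  0.31  1.83 -0.    1.01 -1.74]
translation [0.65, 3.65, 5.91] turn [-17.74, 3.41, 3.44] mm 174 deg 92
-1 2.538476629561904e-31 [0.05 0.55 1.19 0.   1.4  1.44]
-1 1.5661485854301473e-31 [0.05 0.51 1.02 0.   1.61 1.44]
-1 6.174827339242192e-19 [ 0.01  0.31  1.83 -0.    1.01  1.4 ]
translation [0.65, 3.65, 5.91] turn [17.79, 3.44, -3.41] mm 174 deg 92
```

View pics/c10.png

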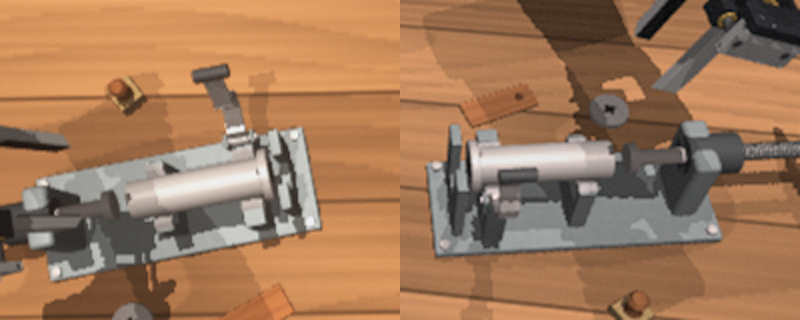

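The barrel is home: flange between yoke and front saddle, plain end towards the ram. Keeper handle is at top (247,144) and scene (389,217). I'll move above the handle.

arm_command(
  deltas=[
    {"translation": [0, 0.3, 0.4], "turn": [-1.2, 0.2, 0.2]},
    {"translation": [0, 0.6, 0.9], "turn": [-2.5, 0.5, 0.5]},
    {"translation": [0.1, 0.9, 1.4], "turn": [-3.9, 0.75, 0.75]},
    {"translation": [0.2, 1.2, 2], "turn": [-5.3, 1, 1]},
    {"translation": [0.3, 1.5, 2.5], "turn": [-6.7, 1.3, 1.3]},
    {"translation": [0.3, 1.8, 3], "turn": [-8.1, 1.6, 1.6]},
    {"translation": [0.4, 2.1, 3.5], "turn": [-9.5, 1.85, 1.85]},
    {"translation": [0.45, 2.4, 4], "turn": [-10.9, 2.1, 2.1]},
    {"translation": [0.5, 2.7, 4.5], "turn": [-12.3, 2.4, 2.4]},
    {"translation": [0.55, 3, 4.9], "turn": [-13.7, 2.65, 2.7]},
    {"translation": [0.6, 3.3, 5.4], "turn": [-15.1, 2.9, 2.95]},
    {"translation": [0.65, 3.5, 5.7], "turn": [-16.4, 3.15, 3.2]},
  ],
)

```text
time_s: 13.63
ee_pos: [0.6492, 0.074, 0.3154]
eef_rot: [-0.638, 1.538, -0.577]
force: [-0.8, 0.3, 0.7]
grip_width: 0.062
```

Run:
```python
from ik import *
o,p,M0=cur();print(o["time_s"],np.round(o["qpos"],2),p)
c=cal("wrist"); save("wrist","wrist11.png")
m=models.mark_of("keeper_handle","wrist"); print([(r["at"],r["score"]) for r in m])
cc,s=np.cos(PV[2]),np.sin(PV[2]); M=frame([0,0,-1],[-s,cc,0])
rays=[ray("top",(246.9,144.2)),ray("scene",(388.8,217.4))]
print("tri",tri(rays))
if m: print("tri3",tri(rays+[ray("wrist",m[0]["at"],c)]))
for q in (1.85,1.9,1.95): h=pw((46-126*np.cos(q)+3*np.sin(q),-52,97+126*np.sin(q)+3*np.cos(q))); print(q,h,proj("wrist",h,c))
go([.653,.071,.317],M)
```

```text
13.6333 [ 0.06  0.48  1.06 -0.02  1.57 -1.57] [0.6491575  0.07398963 0.31540525]
[([324.8, 208.3], 0.73), ([444.7, 92.9], 0.44)]
tri [0.65608109 0.06905632 0.21931377]
tri3 [0.65473315 0.07117142 0.2162143 ]
1.85 [0.64536693 0.07010847 0.2172939 ] [320.37941513 200.12963047]
1.9 [0.65123575 0.07117641 0.21526394] [321.25509592 205.87890245]
1.95 [0.65699741 0.07222486 0.21293838] [322.10155215 211.269995  ]
translation [-0.09, -0.11, 0.14] turn [-1.41, 0.28, 0.25] mm 5 deg 7
```

View pics/wrist11.png

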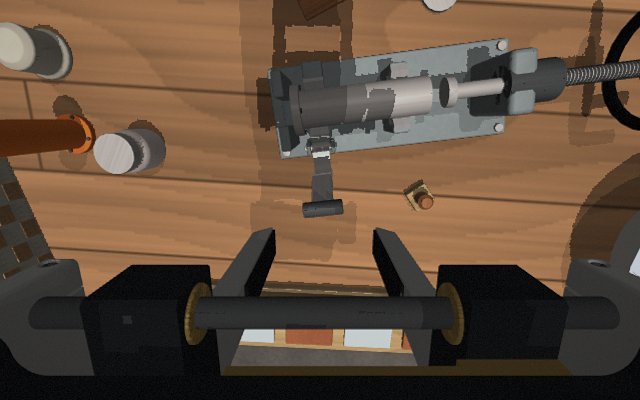

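Run:
```python
from ik import *
cc,s=np.cos(PV[2]),np.sin(PV[2]); M=frame([0,0,-1],[-s,cc,0])
go([.653,.0715,.215],M)
```

```text
translation [3.99, -0.01, 0.04] turn [-1.41, 0.28, 0.25] mm 100 deg 7
```

arm_command(
  deltas=[
    {"translation": [0.3, 0, 0.04], "turn": [-0.7, 0.15, 0.12]},
    {"translation": [0.8, 0, 0.04], "turn": [-1.41, 0.28, 0.25]},
    {"translation": [1.5, 0, 0.04], "turn": [-1.41, 0.28, 0.25]},
    {"translation": [2.3, 0, 0.04], "turn": [-1.41, 0.28, 0.25]},
    {"translation": [3.1, 0, 0.04], "turn": [-1.41, 0.28, 0.25]},
    {"translation": [3.7, 0, 0.04], "turn": [-1.41, 0.28, 0.25]},
    {"translation": [4, 0, 0.04], "turn": [-1.41, 0.28, 0.25]},
    {"translation": [4, 0, 0.04], "turn": [-1.41, 0.28, 0.25]},
    {"translation": [4, 0, 0.04], "turn": [-1.41, 0.28, 0.25]},
  ],
)

```text
time_s: 14.48
ee_pos: [0.6525, 0.074, 0.2167]
eef_rot: [-0.327, 1.568, -0.149]
force: [0.2, -0.1, 0.2]
grip_width: 0.0619
```

Run:
```python
from ik import *
o,p,M0=cur();print(o["time_s"],p,o["force"],np.round(M0,3))
save("scene","scene12.png");save("top","top12.png")
b=cv2.imread('pics/scene12.png')[130:270,310:490]; a=cv2.imread('pics/top12.png')[90:230,170:350]
cv2.imwrite('pics/c12.png',np.hstack([cv2.resize(x,(400,310),interpolation=cv2.INTER_CUBIC) for x in(a,b)]))
```

```text
14.4833 [0.65254718 0.07400993 0.21667576] [ 0.16783927 -0.11567433  0.16268492] [[ 0.003 -0.177  0.984]
 [-0.     0.984  0.177]
 [-1.    -0.001  0.003]]
```

View pics/c12.png

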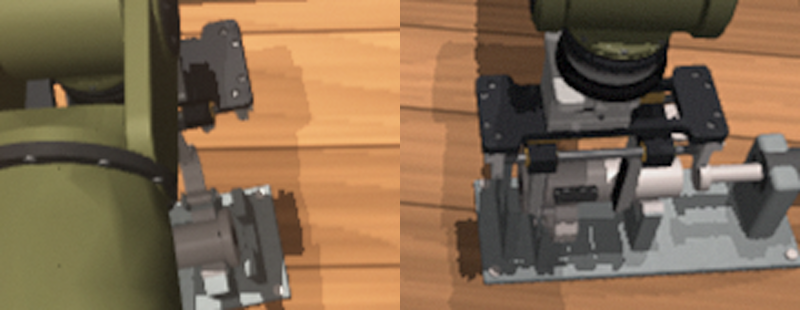

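arm_command(
  deltas=[
    {"translation": [0.05, -0.1, 0], "turn": [0, 0, 0]},
    {"translation": [0.05, -0.1, 0], "turn": [0, 0, 0]},
    {"translation": [0.05, -0.1, 0], "turn": [0, 0, 0]},
    {"translation": [0.05, -0.1, 0], "turn": [0, 0, 0]},
    {"translation": [0.05, -0.1, 0], "turn": [0, 0, 0]},
    {"translation": [0.05, -0.1, 0], "turn": [0, 0, 0]},
  ],
  gripper=25,
  force=15,
)

```text
time_s: 15.08
ee_pos: [0.6532, 0.0714, 0.2153]
eef_rot: [-0.181, 1.568, -0.001]
force: [-0.0, 0.5, 0.3]
grip_width: 0.0363
```

```bash
cat > arc.py <<'E'
from ik import *
def hq(q): return np.array([46-126*np.cos(q)+3*np.sin(q),-52,97+126*np.sin(q)+3*np.cos(q)])
o,p,M0=cur();print(o["time_s"],p,np.round(o["force"],2),o["grip_width"])
d=p-pw(hq(0));
E
python3 - <<'E'
from arc import *
qs=np.linspace(1.5,2.1,61); q0=qs[np.argmin([np.linalg.norm((p-pw(hq(q)))[[0,2]]) for q in qs])]; print("q",q0,"resid mm",(p-pw(hq(q0)))*1e3)
for q in np.linspace(q0,0,17)[1:]:
    t=M0.T@(pw(hq(q))-pw(hq(q0)))/.025; print(round(q,2),np.round(t,2))
E
```

```text
15.0833 [0.65317262 0.07139319 0.21534322] [-0.04  0.46  0.27] 0.03627340031805649
q 1.9100000000000001 resid mm [0.77549971 0.00544015 0.52091949]
1.79 [-0.18 -0.   -0.57]
1.67 [-0.29 -0.   -1.16]
1.55 [-0.33 -0.   -1.76]
1.43 [-0.3  -0.   -2.37]
1.31 [-0.2  -0.   -2.96]
1.19 [-0.03 -0.   -3.53]
1.07 [ 0.21 -0.   -4.09]
0.96 [ 0.52  0.   -4.6 ]
0.84 [ 0.88  0.   -5.08]
0.72 [ 1.3   0.   -5.52]
0.6 [ 1.76  0.   -5.9 ]
0.48 [ 2.27  0.   -6.22]
0.36 [ 2.81  0.   -6.48]
0.24 [ 3.38  0.   -6.67]
0.12 [ 3.97  0.   -6.79]
0.0 [ 4.57  0.   -6.84]
```

Handle pinched (36.3 mm). Now I'll swing it along the arc.

arm_command(
  deltas=[
    {"translation": [-0.09, 0, -0.28], "turn": [0, 0, 0]},
    {"translation": [-0.18, 0, -0.57], "turn": [0, 0, 0]},
    {"translation": [-0.29, 0, -1.16], "turn": [0, 0, 0]},
    {"translation": [-0.33, 0, -1.76], "turn": [0, 0, 0]},
    {"translation": [-0.3, 0, -2.37], "turn": [0, 0, 0]},
    {"translation": [-0.2, 0, -2.96], "turn": [0, 0, 0]},
    {"translation": [-0.03, 0, -3.53], "turn": [0, 0, 0]},
    {"translation": [0.21, 0, -4.09], "turn": [0, 0, 0]},
    {"translation": [0.52, 0, -4.6], "turn": [0, 0, 0]},
    {"translation": [0.88, 0, -5.08], "turn": [0, 0, 0]},
    {"translation": [0.88, 0, -5.08], "turn": [0, 0, 0]},
  ],
)

```text
time_s: 16.0
ee_pos: [0.5254, 0.0483, 0.1921]
eef_rot: [-1.207, 1.571, -1.027]
force: [-5.7, 2.7, 3.3]
grip_width: 0.0356
```

Run:
```python
from arc import *
qs=np.linspace(0,2.1,211); q0=qs[np.argmin([np.linalg.norm((p-pw(hq(q)))[[0,2]]) for q in qs])]; print("q",q0,"resid mm",(p-pw(hq(q0)))*1e3)
for q in np.linspace(q0,0,9)[1:]:
    t=M0.T@(pw(hq(q))-p)/.025; print(round(q,2),np.round(t,2))
```

```text
16.0 [0.52544987 0.04830874 0.19213623] [-5.71  2.67  3.25] 0.03562272476837819
q 0.8200000000000001 resid mm [-0.50339841 -0.07007546  0.96519558]
0.72 [ 0.4  -0.   -0.35]
0.62 [ 0.8  -0.   -0.68]
0.51 [ 1.23 -0.   -0.96]
0.41 [ 1.69 -0.   -1.2 ]
0.31 [ 2.17 -0.   -1.4 ]
0.21 [ 2.66 -0.   -1.54]
0.1 [ 3.17 -0.   -1.63]
0.0 [ 3.69 -0.   -1.67]
```

arm_command(
  deltas=[
    {"translation": [0.4, 0, -0.35], "turn": [0, 0, 0]},
    {"translation": [0.8, 0, -0.68], "turn": [0, 0, 0]},
    {"translation": [1.23, 0, -0.96], "turn": [0, 0, 0]},
    {"translation": [1.69, 0, -1.2], "turn": [0, 0, 0]},
    {"translation": [2.17, 0, -1.4], "turn": [0, 0, 0]},
    {"translation": [2.66, 0, -1.54], "turn": [0, 0, 0]},
    {"translation": [3.0, 0, -1.6], "turn": [0, 0, 0]},
    {"translation": [3.3, 0, -1.64], "turn": [0, 0, 0]},
    {"translation": [3.55, 0, -1.66], "turn": [0, 0, 0]},
    {"translation": [3.69, 0, -1.67], "turn": [0, 0, 0]},
    {"translation": [3.72, 0, -1.67], "turn": [0, 0, 0]},
    {"translation": [3.72, 0, -1.67], "turn": [0, 0, 0]},
  ],
)

```text
time_s: 17.0
ee_pos: [0.4863, 0.0412, 0.0992]
eef_rot: [0.263, 1.571, 0.443]
force: [-6.3, 2.5, -1.5]
grip_width: 0.0358
```

Run:
```python
from arc import *
print("resid to q=0 mm",d*1e3)
save("top","top13.png");save("scene","scene13.png")
b=cv2.imread('pics/scene13.png')[130:270,310:490]; a=cv2.imread('pics/top13.png')[130:270,170:350]
cv2.imwrite('pics/c13.png',np.hstack([cv2.resize(x,(400,310),interpolation=cv2.INTER_CUBIC) for x in(a,b)]))
```

```text
17.0 [0.48625644 0.04122913 0.09917117] [-6.3   2.54 -1.52] 0.03583160346847219
resid to q=0 mm [ 1.85440127  0.41136323 -0.82883071]
```

View pics/c13.png

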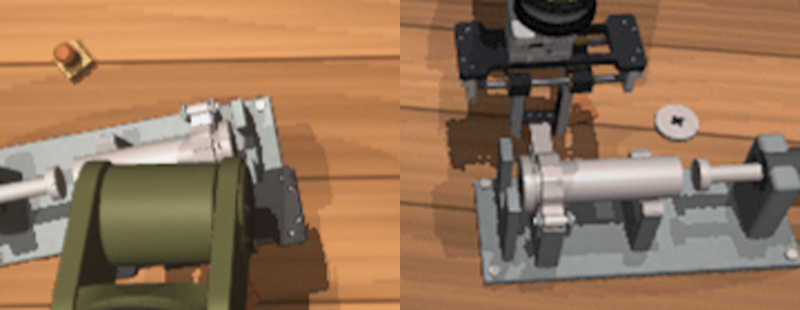

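arm_command(
  deltas=[
    {"translation": [0.03, 0, -0.05], "turn": [0, 0, 0]},
    {"translation": [0.06, 0, -0.08], "turn": [0, 0, 0]},
    {"translation": [0.1, 0, -0.08], "turn": [0, 0, 0]},
    {"translation": [0.1, 0, -0.08], "turn": [0, 0, 0]},
  ],
)

```text
time_s: 17.43
ee_pos: [0.4861, 0.0412, 0.0977]
eef_rot: [-0.047, 1.565, 0.133]
force: [3.4, 5.9, -0.6]
grip_width: 0.0358
```

Run:
```python
from arc import *
print("resid to q=0 mm",d*1e3)
```

```text
17.4333 [0.48608857 0.04116978 0.09772522] [ 3.38  5.93 -0.63] 0.03579423140107542
resid to q=0 mm [ 1.68653189  0.35201291 -2.27477799]
```

Force readings at the stop are ambiguous. I'll let go, look, and then press the handle from above with closed fingertips to be sure.

arm_command(
  deltas=[
    {"translation": [0, 0, 0], "turn": [0, 0, 0]},
    {"translation": [0, 0, 0], "turn": [0, 0, 0]},
    {"translation": [0, 0, 0], "turn": [0, 0, 0]},
    {"translation": [-0.6, 0, 0], "turn": [0, 0, 0]},
    {"translation": [-1.5, 0, 0], "turn": [0, 0, 0]},
    {"translation": [-2.5, 0, 0], "turn": [0, 0, 0]},
    {"translation": [-3.4, 0, 0], "turn": [0, 0, 0]},
    {"translation": [-4, 0, 0], "turn": [0, 0, 0]},
    {"translation": [-4, 0, 0], "turn": [0, 0, 0]},
  ],
  gripper=56,
)

```text
time_s: 18.18
ee_pos: [0.4862, 0.0406, 0.2002]
eef_rot: [-0.224, 1.563, -0.044]
force: [-0.2, -0.3, 0.1]
grip_width: 0.056
```

Run:
```python
from arc import *
c=cal("wrist");save("wrist","wrist14.png");save("scene","scene14.png")
for n in("wrist","scene"): print(n,[(r["at"],r["score"]) for r in models.mark_of("keeper_handle",n)])
for q in (0,.05,.1): print(q,proj("wrist",pw(hq(q)),c),proj("scene",pw(hq(q))))
b=cv2.imread('pics/scene14.png')[140:270,330:490]; a=cv2.imread('pics/wrist14.png')
cv2.imwrite('pics/c14.png',np.hstack([cv2.resize(a,(400,310),interpolation=cv2.INTER_CUBIC),cv2.resize(b,(400,310),interpolation=cv2.INTER_CUBIC)]))
# target: tips just above handle top (107+): closed, TCP z = .107+.019+.006
cc,s=np.cos(PV[2]),np.sin(PV[2]); M=frame([0,0,-1],[-s,cc,0])
go(pw((-80,-52,132)),M)
```

```text
18.1833 [0.48620356 0.04056507 0.20019434] [-0.25 -0.32  0.13] 0.05603001197024708
wrist [([325.7, 207.4], 0.81)]
scene [([374.6, 183.3], 0.8)]
0 [323.27910888 203.85011057] [371.79176065 182.81101868]
0.05 [323.26110278 206.01908336] [372.03640041 181.28226803]
0.1 [323.24291062 208.63366066] [372.30040995 179.84728444]
translation [2.56, 0.01, -0.01] turn [-0.0, 0.01, 0.0] mm 64 deg 0
```

View pics/c14.png

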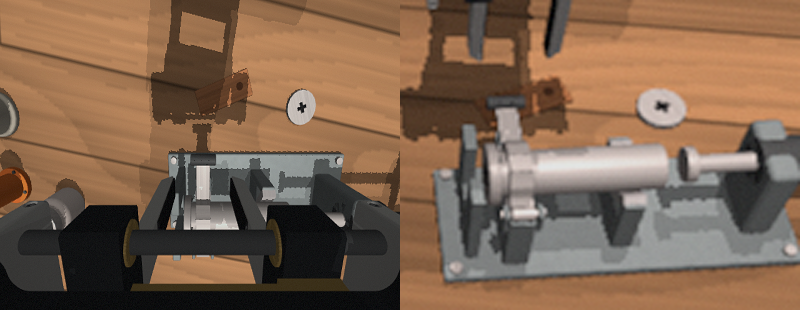

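arm_command(
  deltas=[
    {"translation": [0, 0, 0], "turn": [0, 0, 0]},
    {"translation": [0, 0, 0], "turn": [0, 0, 0]},
    {"translation": [0.2, 0, 0], "turn": [0, 0, 0]},
    {"translation": [0.6, 0, 0], "turn": [0, 0, 0]},
    {"translation": [1.2, 0, 0], "turn": [0, 0, 0]},
    {"translation": [1.8, 0, 0], "turn": [0, 0, 0]},
    {"translation": [2.2, 0, 0], "turn": [0, 0, 0]},
    {"translation": [2.5, 0, 0], "turn": [0, 0, 0]},
    {"translation": [2.6, 0, 0], "turn": [0, 0, 0]},
    {"translation": [2.65, 0, 0], "turn": [0, 0, 0]},
    {"translation": [2.65, 0, 0], "turn": [0, 0, 0]},
  ],
  gripper=0,
)

```text
time_s: 19.3
ee_pos: [0.4855, 0.0407, 0.1311]
eef_rot: [-0.232, 1.568, -0.052]
force: [0.2, 0.6, -0.5]
grip_width: 0.0007
```

arm_command(
  deltas=[
    {"translation": [0.06, 0, 0], "turn": [0, 0, 0]},
    {"translation": [0.12, 0, 0], "turn": [0, 0, 0]},
    {"translation": [0.12, 0, 0], "turn": [0, 0, 0]},
  ],
)

```text
time_s: 19.55
ee_pos: [0.4855, 0.0407, 0.128]
eef_rot: [-0.229, 1.568, -0.049]
force: [0.8, -0.5, -1.3]
grip_width: 0.0002
```

arm_command(
  deltas=[
    {"translation": [0.04, 0, 0], "turn": [0, 0, 0]},
    {"translation": [0.08, 0, 0], "turn": [0, 0, 0]},
    {"translation": [0.08, 0, 0], "turn": [0, 0, 0]},
  ],
)

```text
time_s: 19.8
ee_pos: [0.4855, 0.0407, 0.1261]
eef_rot: [-0.23, 1.568, -0.05]
force: [-1.1, -0.2, 2.7]
grip_width: 0.0005
```

Contact starts at TCP z = 126 mm, which is the height expected for keeper = 0. I'll press a little more.

arm_command(
  deltas=[
    {"translation": [0.03, 0, 0], "turn": [0, 0, 0]},
    {"translation": [0.06, 0, 0], "turn": [0, 0, 0]},
    {"translation": [0.06, 0, 0], "turn": [0, 0, 0]},
  ],
)

```text
time_s: 20.05
ee_pos: [0.4857, 0.0407, 0.1255]
eef_rot: [-0.23, 1.567, -0.05]
force: [-5.8, -0.3, 15.3]
grip_width: 0.0007
```

arm_command(
  deltas=[
    {"translation": [0.03, 0, 0], "turn": [0, 0, 0]},
    {"translation": [0.06, 0, 0], "turn": [0, 0, 0]},
    {"translation": [0.06, 0, 0], "turn": [0, 0, 0]},
  ],
)

```text
time_s: 20.3
ee_pos: [0.4858, 0.0407, 0.125]
eef_rot: [-0.231, 1.566, -0.051]
force: [-11.9, -0.8, 29.0]
grip_width: 0.0005
```

It's a hard stop (29 N with under 1 mm of movement), so the keeper is fully down. I'll retract and check.

arm_command(
  deltas=[
    {"translation": [-0.2, 0, 0], "turn": [0, 0, 0]},
    {"translation": [-0.8, 0, 0], "turn": [0, 0, 0]},
    {"translation": [-2, 0, 0], "turn": [0, 0, 0]},
    {"translation": [-3.5, 0, 0], "turn": [0, 0, 0]},
    {"translation": [-5, 0, -0.5], "turn": [0, 0, 0]},
    {"translation": [-6, 0, -1.5], "turn": [0, 0, 0]},
    {"translation": [-7, 0, -3], "turn": [0, 0, 0]},
    {"translation": [-7, 0, -3.5], "turn": [0, 0, 0]},
    {"translation": [-7, 0, -3.5], "turn": [0, 0, 0]},
    {"translation": [-7, 0, -3.5], "turn": [0, 0, 0]},
  ],
)

```text
time_s: 21.13
ee_pos: [0.3987, 0.025, 0.2981]
eef_rot: [-0.214, 1.566, -0.034]
force: [-0.1, 0.8, -0.6]
grip_width: 0.0003
```

Run:
```python
from arc import *
save("scene","scene15.png");save("top","top15.png")
print("scene",[(np.round(r["at"],1),round(r["score"],2)) for r in models.mark_of("keeper_handle","scene")])
for t in ("barrel_center","jar_center","weight_center","die_mark","stamp_mark","rib_mark"): print(t,[(np.round(r["at"],1).tolist(),round(r["score"],2)) for r in models.mark_of(t,"scene")[:2]])
print(proj("scene",pw(hq(0))),proj("scene",pw((0,0,95))))
b=cv2.imread('pics/scene15.png')[140:270,330:490]; a=cv2.imread('pics/top15.png')
cv2.imwrite('pics/c15.png',np.hstack([cv2.resize(a,(400,310),interpolation=cv2.INTER_CUBIC),cv2.resize(b,(400,310),interpolation=cv2.INTER_CUBIC)]))
```

```text
21.1333 [0.39872258 0.02502392 0.2980804 ] [-0.07  0.78 -0.62] 0.0003150617932513382
scene [(array([371.8, 186.3]), 0.77)]
barrel_center [([211.2, 224.4], 0.94), ([398.4, 208.9], 0.7)]
jar_center [([258.2, 239.2], 0.84)]
weight_center [([218.6, 192.3], 0.67)]
die_mark [([371.4, 182.3], 0.75), ([432.9, 184.9], 0.48)]
stamp_mark [([443.3, 290.0], 0.8)]
rib_mark [([379.9, 180.9], 0.85), ([393.8, 234.1], 0.32)]
[371.79176065 182.81101868] [399.04057025 210.83085434]
```

View pics/c15.png

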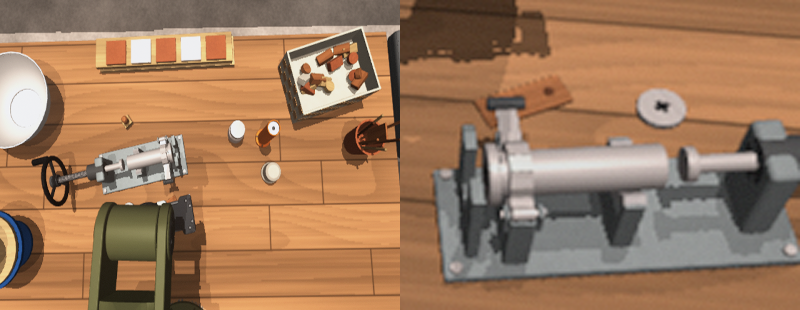

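View pics/scene15.png

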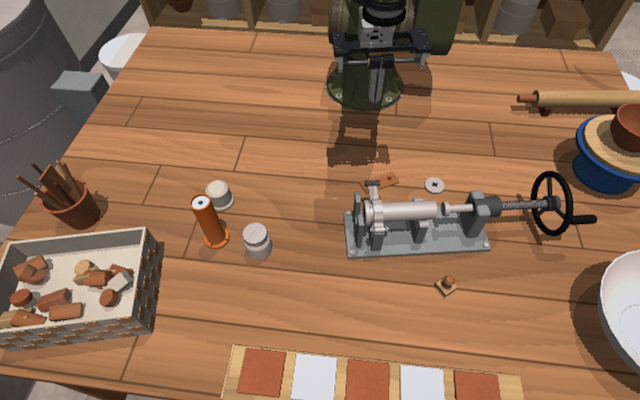

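The barrel lies home at (399,209) against a predicted (399,211), and the keeper is down over it with its handle at (373,183). Jar, weight, orange barrel, rib, die and stamp are where they were. The robot is clear, so I'm handing in.

```bash
python3 -c "
from station import ctrl
print(ctrl.hand_in())"
```

```text
the job is handed in; nothing more can be done
None
```

The bare steel barrel is lying in both V saddles, with its flange in the slot behind the yoke and its plain end facing the ram. The keeper strap is swung fully down over it. I handed the job in at about 21 s of the 59 s allowed.

- **Barrel:** I lowered it until it touched the saddles at the expected height (TCP z about 94 mm, +6 N), and let go only after that. The last scene picture puts its centre at (399,209) against a predicted (399,211).
- **Keeper:** I swung it down by its pinched handle. The forces while pinching did not show clearly whether it had reached the stop. I let go and pressed the handle from above with closed fingertips. It met a hard stop at the height expected for angle 0, reaching 29 N with under 1 mm of movement.
- **Disagreeing checks:** The handle mark came back about 3 pixels off prediction, at (371.8,186.3) against (371.8,182.8). The die's best-scoring mark landed on the keeper handle, and its second one, at (433,185), was the die itself. I took both for detector noise, as the picture shows the keeper down and the die unmoved.
- **Other things:** The jar, weight, die, stamp, rib and orange barrel are where they started, to within 1–3 pixels. The robot was touching nothing at hand-in.

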